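# Stand the serving spoon in the pot by way of the slanted rest

### The arm

A 7-joint arm with a two-finger parallel gripper is mounted at the origin on the work surface. World frame = base frame: x ahead of the robot, y to its left, z up, the work surface at z = 0. Lengths are in m, angles in degrees, forces in N, time in s.
With the tool pointing down it reaches from about 0.425 to 0.875 m from the base axis. Payload 4.7 kg.
Tool frame: the origin (TCP) lies between the finger pads; the fingertips stand 8 mm ahead of it and the grasp point (between the pads) lies 11 mm behind it; x points along the fingers, z is the direction in which the jaws open and shut, and the axes are right-handed (so a half turn about x gives the same grasp; the last joint's range is limited). The gripper opens to 87 mm and grips with 3 to 60 N. Pads are 19 mm wide; open, the fingers measure 117 mm over their backs; the gripper's body (75 mm by 190 mm) begins 51 mm behind the grasp point.
Start: joints at [67.787, 18.392, -4.016, 83.108, 1.295, 78.541, -3.26], TCP at [0.254, -0.598, 0.231] pointing down, gripper open.
Joint ranges: [-163.93, 163.93], [-17.29, 119.83], [-79.2, 71.16], [3.27, 140.29], [-89.18, 269.18], [5.43, 117.66], [-154.24, 154.24]. Speed limits (degrees/s): [147.25, 147.25, 180, 180, 180, 180, 180].

### API

Orientations are given as [roll, pitch, yaw] about the fixed x, y, z axes, in that order (R = Rz(yaw) Ry(pitch) Rx(roll)).
In Python, from cell import telemetry, vision, sign_off gives the robot as it stands. The module is installed in compiled form; this text tells all that it offers.
- The arm moves only by the tool drive_tool, never from a script. Its arguments are lists of equal length, an entry for each row: "offset": the shift along the tool's x, y, z in m, a list of three; "angular": the turn, a rotation vector about the tool's x, y, z in rad, a list of three. A call has 1 to 10 rows; each row is the pose to reach, as a shift and turn from the pose measured when the call began, along the tool's axes at that moment; what a row does not reach only later rows make up. A row lasts 1/8 s, in which the tool goes at most 62.5 mm and 10.7 degrees, less where a joint would pass 70% of its speed; a pose out of reach is approached as far as the arm can. A call with a gripper value outside its range is refused whole. "fingers" is the closure, from -1 (fully open) to 1 (shut), set as the call begins (left out, the last holds). The fingers move at their own pace and stop on an object; "squeeze" is the grip in N (left out, the last holds). Time passes only in rows, so rows that repeat a pose let the fingers close. It gives the time, the measured TCP pose, the force and the opening at its end, in the units of the state.
- telemetry.get_obs(): the state, without advancing time (a new reading comes with each control period).
- vision.read_camera(name): name is "scene" or "top"; returns a dict with "pixels" (480x640x3 uint8, red, green, blue), "intrinsics" (3x3 intrinsics, pixels), "world_from_camera" (4x4, takes a point from camera to world coordinates). Camera axes: x right, y up, looking along -z (the intrinsics and any distortion apply to the point x, -y, -z); pixel columns grow to the right and rows downward; lengths in m; the calibration is good to about 2 mm. A picture is of the moment at which its call begins. There is no depth.
- sign_off(): hands the job in, once; it reports no verdict.
The state is a dict: "time_s": time; "qpos": joint angles; "joint_velocities": joint speeds; "effort": joint torques, N m; "tool_pos": TCP position; "tool_rot": TCP orientation; "force": force on the tool from outside, world axes, zero at the start; "wrist_torque": the same for the moment, N m; "grip_width": finger opening in m.
Only numpy, scipy, OpenCV 4.12 (cv2) and the standard library are available. Lean on these libraries where they do the work, as an engineer would, in place of code of your own. Each camera call takes 0.05 s, during which the arm holds its last target.

### The job

Take the orange serving spoon out of the pulled-out drawer and lay it, handle end down, on the slanted rest; let go and take a fresh grip there so that you can carry it upright. Holding it upright with the bowl of the spoon on top, lower it well down into the empty white pot (not the one with the brush), let go, and push the drawer fully home with both forks still in it. Leave the green bottle where it stands.

Things in the scene. Friction and masses are not known exactly. Their poses are not given: they have to be found in the camera images.
- spoon_mid (a point): Orange rigid serving spoon, 180 mm long, 60 to 130 g: middle of its length, half-way up the 14 mm thick handle (7 mm above the flat underside). x runs from handle to bowl, z out of the open face. Centre of mass within 12 mm of here. It starts face up on the drawer's floor, bowl end away from the robot, turned up to 0.2 rad in the drawer.
- spoon_tip (a point): End of the spoon's handle, 90 mm from spoon_mid along -x, half-way up its thickness; same axes. The straight handle, 20 mm wide and 14 mm thick, runs 132 mm from here; then comes the spoon's round bowl, 52 mm across and 17 mm high, its centre 154 mm from here.
- spoon: The serving spoon as a solid; origin under spoon_mid, on the underside; same axes.
- rest_seat (a point): Where spoon_mid lies when the spoon is laid on the slanted rest (3 mm off its end stop), 83 mm above the counter. Level frame: z up, x the way the rest rises, away from the robot; the slope's direction is (0.819, 0, 0.574). The spoon lies along the slope, underside on the rail, bowl end up, handle end in the trough; it stays there by itself.
- rest: Fixed slanted rest: metal rail 8 mm wide, 128 mm long, rising at 35 degrees from level from a black base plate 150 x 80 x 10 mm. Trough at its lower end: flared walls 25 mm apart at the floor, 38 mm at the top, 65 mm up the slope, 18 mm above the rail; end stop 12 mm. Above it the handle is free on both sides for the fingers. Origin under the plate's middle, axes as rest_seat.
- pot_mouth (a point): Centre of the mouth of the empty white pot, 85 mm above the counter. Round, 60 mm clear inside at the mouth, 56 mm at the floor, 6 mm thick floor, 4 mm wall; fixed. Its z axis is up.
- brush_pot_mouth (a point): Centre of the mouth of the other white pot, of the same shape, which holds a wooden dish brush whose green bristles reach 137 mm above the counter, 44 mm across; fixed. The two pots may change places.
- drawer (a joint): Slide of the drawer under the dish rack: 0 = pulled out as at the start, 0.215 m = fully home. It moves along the drawer's +x (away from the robot); moving it takes about 2 to 4 N and it stays where it is left. The fixed white dish rack over it, 250 x 304 mm, begins 223 mm behind the drawer's front face at the start; its rails are 154 mm high and its plates reach 220 mm.
- drawer_front (a point): Middle of the outer face of the drawer's blue front panel, 34 mm above the counter. x points into the drawer (closing direction), z up. The panel is 278 mm wide and reaches from 6 to 60 mm above the counter. Inside, the drawer is 240 mm long, 260 mm wide; floor 9 mm above the counter, walls up to 54 mm.
- fork1_mid (a point): A steel fork, 175 mm long, 24 mm wide, 6 mm thick, lying in the right half of the drawer beside the spoon. Middle of its length, half-way up; x towards the tines.
- fork2_mid (a point): The second, equal fork, farther right in the drawer; as fork1_mid.
- bottle: Green glass bottle with cap, 68 mm across and 230 mm high, left of the drawer; origin under its centre.

How it is judged (in metres and radians):
On the way, in this order (a step that is already met when the one before it is completed fails the run):
1. the spoon lies on the slanted rest, bowl end up, let go (distance between spoon_mid and rest_seat below 0.035 m and angle between spoon_mid's own x axis and vertical between 0.7 and 1.2 rad and contact force between spoon and rest above 0.1 N and contact force between the fingers and spoon below 0.05 N and linear speed of spoon below 0.03 m/s), for 0.2 s.
2. the spoon, held upright by the fingers (within about 25 degrees, bowl on top), has its handle's end well down inside the empty pot (at least 20 mm below its mouth) (contact force between the fingers and spoon above 0.5 N and angle between spoon_mid's own x axis and vertical below 0.45 rad and horizontal distance between spoon_tip and pot_mouth below 0.032 m and height (world z) of spoon_tip below 0.065 m), for 0.05 s.
At the end, for the whole second after the job is handed in: The spoon stands handle down in the empty pot at rest, its handle's end less than 45 mm above the counter, leaning no more than 45 degrees (it may lean on the rim); the drawer is home to within 12 mm; both forks are inside the drawer (horizontal distance between spoon_tip and pot_mouth below 0.032 m and height (world z) of spoon_tip below 0.045 m and angle between spoon_mid's own x axis and vertical below 0.8 rad and linear speed of spoon below 0.03 m/s and value of joint drawer above 0.203 m and x of fork1_mid in the frame of drawer_front between 0 and 0.26 m and y of fork1_mid in the frame of drawer_front between -0.135 and 0.135 m and x of fork2_mid in the frame of drawer_front between 0 and 0.26 m and y of fork2_mid in the frame of drawer_front between -0.135 and 0.135 m); the robot touches nothing.
It fails at once if the bottle is moved by more than 30 mm (distance of bottle from where it was at the start of the episode above 0.03 m).
It also fails if it takes over 72 s, if anything falls off the work surface, if the arm or the gripper's body presses on something with over 40 N, if the wrist force passes 120 N, or if a joint passes its speed limit or range.

## Working session

There is one attempt and no reset: what is moved stays moved. The work goes in short steps, Python scripts to look and compute and a tool call to move; the robot and the scene stay as the last step left them, time stands still between calls to the robot, and variables do not carry over. Pictures are saved under pics/ and viewed, and the job is handed in when it is done.

Besides the shell and the picture viewer there is one more tool, called after ">>>" as name(argument=value, ...), one argument or row to a line, values as JSON. drive_tool: Moves the arm, as the interface text tells. Its arguments: {"type":"object","properties":{"offset":{"type":"array"},"angular":{"type":"array"},"fingers":{"type":"number"},"squeeze":{"type":"number"}},"required":["offset","angular"]}

```bash
mkdir -p pics; ls
cat > h.py <<'E'
import numpy as np, cv2
from scipy.spatial.transform import Rotation as R
from cell import telemetry, vision
def shot(name,fn):
    d=vision.read_camera(name); np.savez('pics/'+fn+'.npz',**{k:np.asarray(d[k]) for k in('pixels','intrinsics','world_from_camera')})
    cv2.imwrite('pics/'+fn+'.png',cv2.cvtColor(d['pixels'],cv2.COLOR_RGB2BGR)); return d
def ray(d,uv):
    K=np.asarray(d['intrinsics']);T=np.asarray(d['world_from_camera'])
    p=np.linalg.solve(K,[uv[0],uv[1],1.]); v=T[:3,:3]@np.array([p[0],-p[1],-p[2]]); return T[:3,3],v/np.linalg.norm(v)
def onz(d,uv,z):
    o,v=ray(d,uv); return o+v*(z-o[2])/v[2]
def proj(d,P):
    K=np.asarray(d['intrinsics']);T=np.asarray(d['world_from_camera'])
    c=T[:3,:3].T@(np.asarray(P)-T[:3,3]); q=K@np.array([c[0],-c[1],-c[2]]); return q[:2]/q[2]
E
python3 - <<'E'
from h import *
np.set_printoptions(precision=4,suppress=True)
d=shot('scene','s0');e=shot('top','t0')
print(d['intrinsics'],d['world_from_camera'],e['intrinsics'],e['world_from_camera'],d.keys())
print(telemetry.get_obs())
E
```

```text
pics
[[488.6798   0.     319.6493]
 [  0.     488.6798 238.0895]
 [  0.       0.       1.    ]] [[ 0.7952 -0.4788  0.372   0.942 ]
 [ 0.6062  0.6178 -0.5008 -0.5166]
 [ 0.01    0.6237  0.7816  0.9402]
 [ 0.      0.      0.      1.    ]] [[513.7934   0.     324.8733]
 [  0.     513.7934 239.1872]
 [  0.       0.       1.    ]] [[-0.0249  0.9906 -0.1348  0.3802]
 [-0.9995 -0.027  -0.0138  0.0284]
 [-0.0174  0.1344  0.9908  1.248 ]
 [ 0.      0.      0.      1.    ]] dict_keys(['pixels', 'intrinsics', 'world_from_camera'])
{'time_s': 0.1, 'qpos': array([67.7874, 18.4346, -4.0148, 83.1686,  1.2959, 78.541 , -3.2592]), 'joint_velocities': array([-0.0556, -0.1051,  0.029 , -0.1153,  0.0368,  0.0007,  0.0715]), 'effort': array([ -0.0003, -49.2575,  -0.4057, -31.3398,  -0.064 ,   0.0395,
         0.0001]), 'tool_pos': array([ 0.2539, -0.5978,  0.2296]), 'tool_rot': array([-176.144 ,   89.9008,  116.8785]), 'force': array([-0.0845,  0.3864,  0.0753]), 'wrist_torque': array([-0.0254, -0.0458, -0.0486]), 'grip_width': 0.08694099654300479}
```

View pics/s0.png

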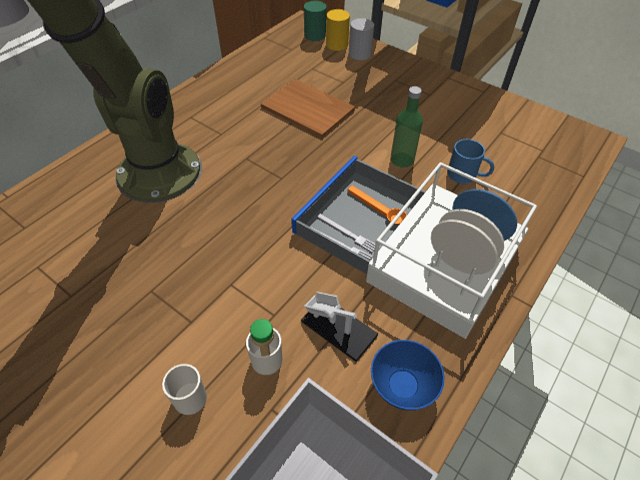

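View pics/t0.png

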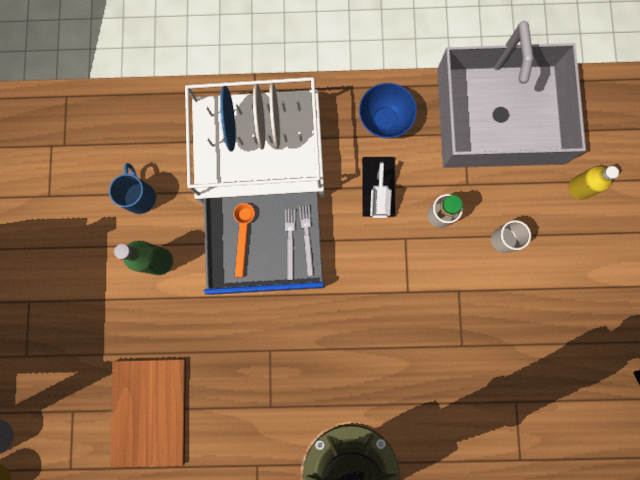

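Run:
```python
from h import *
np.set_printoptions(precision=4,suppress=True)
d=dict(np.load('pics/s0.npz'));e=dict(np.load('pics/t0.npz'))
print(proj(e,[.254,-.598,.231]),proj(d,[.254,-.598,.231]),proj(e,[0,0,0]),proj(d,[0,0,0]))
def mask(im,lo,hi):
    return cv2.inRange(cv2.cvtColor(im,cv2.COLOR_RGB2HSV),lo,hi)
for n,c in(('top',e),('scene',d)):
    m=mask(c['pixels'],(5,200,120),(17,255,255))
    k,l,s,ce=cv2.connectedComponentsWithStats(m)
    for i in range(1,k):
        if s[i,4]>80: print(n,'orange',s[i],ce[i])
    m=mask(c['pixels'],(108,200,90),(125,255,255))
    k,l,s,ce=cv2.connectedComponentsWithStats(m)
    for i in range(1,k):
        if s[i,4]>80: print(n,'blue',s[i],ce[i])
for n,c,b in(('t',e,(340,140,560,280)),('s',d,(150,270,400,420)),('t2',e,(190,180,340,300)),('s2',d,(280,150,440,280))):
    x0,y0,x1,y1=b
    im=cv2.cvtColor(c['pixels'][y0:y1,x0:x1],cv2.COLOR_RGB2BGR); f=800//(x1-x0)
    f=min(f,600//(y1-y0)); cv2.imwrite('pics/crop0%s.png'%n,cv2.resize(im,None,fx=f,fy=f,interpolation=cv2.INTER_CUBIC)); print(n,f,b)
```

```text
[663.3739 367.2197] [-63.6809 341.7391] [350.7014 474.8668] [157.7254 171.2466]
top orange [234 204  20  73 598] [242.9381 231.2575]
top blue [205 283 119  10 404] [271.1931 287.0495]
scene orange [349 190  51  31 115] [382.713  208.7826]
t 3 (340, 140, 560, 280)
s 3 (150, 270, 400, 420)
t2 5 (190, 180, 340, 300)
s2 4 (280, 150, 440, 280)
```

```bash
ls pics
```

```text
crop0s.png
crop0s2.png
crop0t.png
crop0t2.png
s0.npz
s0.png
t0.npz
t0.png
```

View pics/crop0t.png

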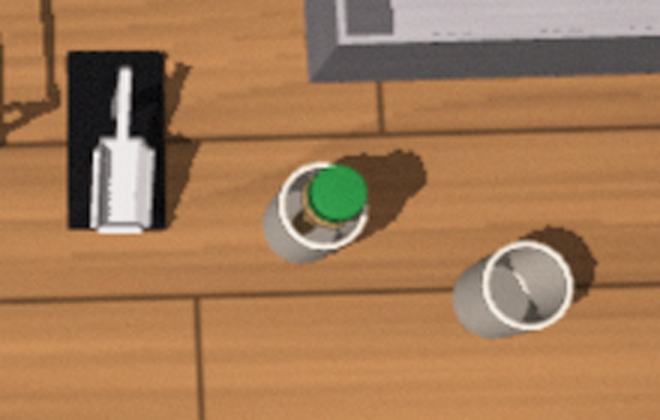

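View pics/crop0s.png

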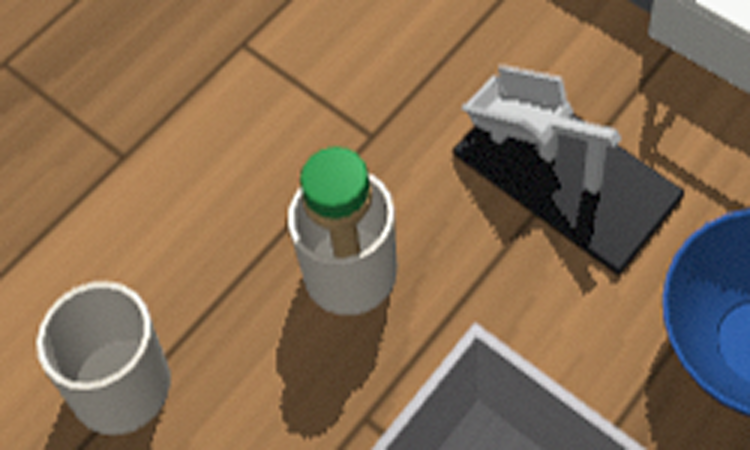

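View pics/crop0t2.png

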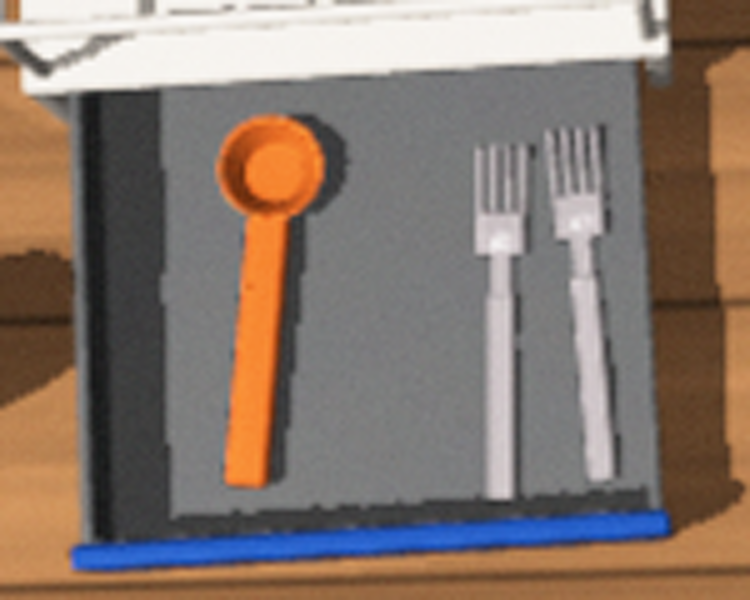

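View pics/crop0s2.png

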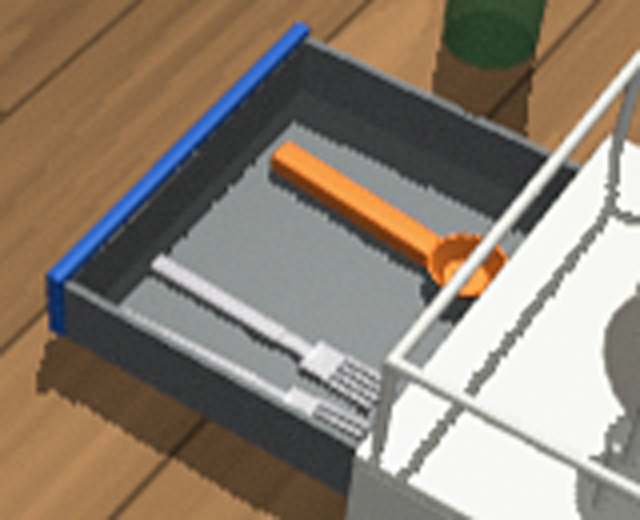

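Run:
```python
from h import *
np.set_printoptions(precision=4,suppress=True)
d=dict(np.load('pics/s0.npz'));e=dict(np.load('pics/t0.npz'))
hsv=cv2.cvtColor(e['pixels'],cv2.COLOR_RGB2HSV)
m=cv2.inRange(hsv,(5,150,110),(18,255,255)); m[:195]=0;m[285:]=0;m[:,:225]=0;m[:,265:]=0
hm=m.copy();hm[:226]=0
pts=cv2.findNonZero(hm)
(r)=cv2.minAreaRect(pts);print(r)
P=np.array([onz(e,p[0],.023)[:2] for p in pts])
c=P.mean(0);u,s,v=np.linalg.svd(P-c);ax=v[0]*np.sign(v[0,0]);
t=(P-c)@ax;w=(P-c)@np.array([-ax[1],ax[0]])
print('handle c',c,'yaw',np.degrees(np.arctan2(ax[1],ax[0])),'t',t.min(),t.max(),'w',w.min(),w.max())
bm=m.copy();bm[222:]=0
bc,br=cv2.minEnclosingCircle(cv2.findNonZero(bm));B=onz(e,bc,.026)[:2];print('bowl',bc,br,B)
tip=c+ax*t.min(); print('tip',tip,'bowl-tip',np.linalg.norm(B-tip), 'yaw tip-bowl',np.degrees(np.arctan2(*(B-tip)[::-1])))
for z,f in((.01,'plate'),):
  # black plate in top
  k=cv2.inRange(hsv,(0,0,0),(180,255,40));kk=np.zeros_like(k);kk[150:222,355:402]=k[150:222,355:402]
  print('plate bbox',cv2.boundingRect(kk))
for name,uv in(('A',(68,51)),('B',(163,51)),('C',(163,229)),('D',(68,229))):
    print(name,onz(e,(340+(uv[0]+.5)/3-.5,140+(uv[1]+.5)/3-.5),.010))
for name,uv in(('B',(615,262)),('A',(683,193)),('D?',(455,152))):
    print('scene',name,onz(d,(150+(uv[0]+.5)/3-.5,270+(uv[1]+.5)/3-.5),.010))
def cu(uv,x0,y0,f): return (x0+(uv[0]+.5)/f-.5,y0+(uv[1]+.5)/f-.5)
# rims: outer 
for n,im,c0,box in(('empty t',e,None,(495,215,535,255)),('brush t',e,None,(427,190,468,230))):
    x0,y0,x1,y1=box
    s=hsv[y0:y1,x0:x1]; mm=cv2.inRange(s,(0,0,205),(180,40,255))
    q=cv2.findNonZero(mm).reshape(-1,2)+np.array([x0,y0]); el=cv2.fitEllipse(q.astype(np.float32)); print(n,el,onz(e,el[0],.085),len(q))
hs=cv2.cvtColor(d['pixels'],cv2.COLOR_RGB2HSV)
for n,box in(('empty s',(158,360,210,400)),('brush s',(242,325,285,365))):
    x0,y0,x1,y1=box
    s=hs[y0:y1,x0:x1]; mm=cv2.inRange(s,(0,0,205),(180,40,255))
    q=cv2.findNonZero(mm).reshape(-1,2)+np.array([x0,y0]); el=cv2.fitEllipse(q.astype(np.float32)); print(n,el,onz(d,el[0],.085),len(q))
# rail: line in top crop: upper end (125,68), joins trough (120,135)
print('rail top end', onz(e,cu((125,66),340,140,3),.115), 'trough low end mid',onz(e,cu((121,232),340,140,3),.05))
# drawer front top edge
print('front L',onz(e,cu((73,568),190,180,5),.06),'R',onz(e,cu((668,535),190,180,5),.06))
print('front L topin',onz(e,cu((75,548),190,180,5),.06),'R',onz(e,cu((667,514),190,180,5),.06))
for n,a,b in(('f1',(500,497),(503,145)),('f2',(600,480),(577,128))):
    print(n,onz(e,cu(a,190,180,5),.015),onz(e,cu(b,190,180,5),.015))
print('rack edge',onz(e,cu((25,95),190,180,5),.06),onz(e,cu((668,52),190,180,5),.06))
print('rack rail',onz(e,(186,191),.154),onz(e,(323,184),.154),onz(e,(319,79),.154))
print('bottle cap',onz(e,(122,249),.23))
```

```text
((240.84898376464844, 250.98687744140625), (8.44638729095459, 50.85158157348633), 4.969740867614746)
handle c [0.5236 0.2484] yaw -5.215172975348875 t -0.060720940194124794 0.061720865898032856 w -0.010217333662933994 0.010179277851137704
bowl (243.85714721679688, 213.14285278320312) 10.61872673034668 [0.6155 0.2403]
tip [0.4631 0.2539] bowl-tip 0.1529573363343529 yaw tip-bowl -5.113732470223282
plate bbox (363, 157, 32, 59)
A [ 0.7527 -0.0524  0.01  ]
B [ 0.7504 -0.1308  0.01  ]
C [ 0.6011 -0.1244  0.01  ]
D [ 0.6032 -0.0472  0.01  ]
scene B [ 0.7441 -0.1238  0.01  ]
scene A [ 0.7523 -0.0519  0.01  ]
scene D? [ 0.6052 -0.1243  0.01  ]
empty t ((515.4623413085938, 234.95460510253906), (27.19194793701172, 28.53727912902832), 119.7699203491211) [ 0.5363 -0.3886  0.085 ] 143
brush t ((447.20281982421875, 208.3548583984375), (26.58350372314453, 28.06290054321289), 117.06370544433594) [ 0.6021 -0.2376  0.085 ] 103
empty s ((180.72540283203125, 381.3247985839844), (31.525117874145508, 37.84231185913086), 54.138343811035156) [ 0.5373 -0.3863  0.085 ] 179
brush s ((263.0393371582031, 341.40478515625), (30.08613395690918, 33.77293395996094), 69.42288208007812) [ 0.6027 -0.2362  0.085 ] 83
rail top end [ 0.7082 -0.0882  0.115 ] trough low end mid [ 0.5925 -0.0864  0.05  ]
front L [0.4235 0.3269 0.06  ] R [0.4316 0.0516 0.06  ]
front L topin [0.4327 0.326  0.06  ] R [0.4413 0.0519 0.06  ]
f1 [0.4538 0.1327 0.015 ] [0.6257 0.1285 0.015 ]
f2 [0.4607 0.0845 0.015 ] [0.6331 0.0922 0.015 ]
rack edge [0.6472 0.3513 0.06  ] [0.6592 0.0461 0.06  ]
rack rail [0.6436 0.3448 0.154 ] [0.6505 0.0448 0.154 ] [0.8921 0.0479 0.154 ]
bottle cap [0.5099 0.4505 0.23  ]
```

Run:
```python
from h import *
np.set_printoptions(precision=4,suppress=True)
d=dict(np.load('pics/s0.npz'));e=dict(np.load('pics/t0.npz'))
for n,c,b in(('rt',e,(355,150,405,220)),('rs',d,(298,282,388,362))):
    x0,y0,x1,y1=b
    im=cv2.cvtColor(c['pixels'][y0:y1,x0:x1],cv2.COLOR_RGB2BGR); f=8 if n=='rt' else 7
    cv2.imwrite('pics/crop1%s.png'%n,cv2.resize(im,None,fx=f,fy=f,interpolation=cv2.INTER_CUBIC))
def cu(uv,x0,y0,f): return (x0+(uv[0]+.5)/f-.5,y0+(uv[1]+.5)/f-.5)
print(onz(e,cu((125,66),340,140,3),.0973),onz(e,cu((121,232),340,140,3),.034),onz(d,cu((616,128),150,270,3),.0973))
```

```text
[ 0.7133 -0.09    0.0973] [ 0.5953 -0.0879  0.034 ] [ 0.7093 -0.0827  0.0973]
```

View pics/crop1rt.png

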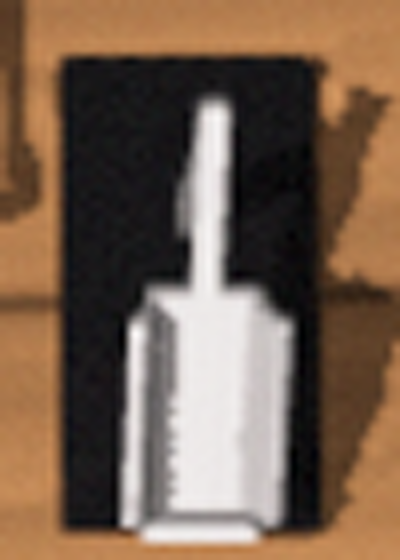

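View pics/crop1rs.png

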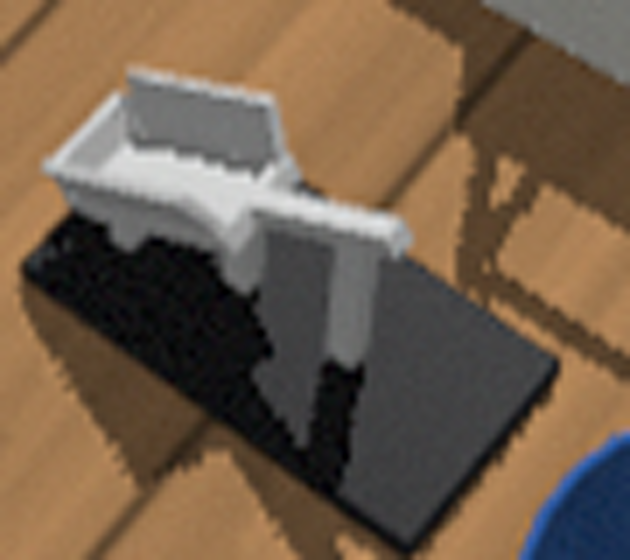

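Run:
```python
from h import *
np.set_printoptions(precision=4,suppress=True)
d=dict(np.load('pics/s0.npz'));e=dict(np.load('pics/t0.npz'))
def cu(uv,x0,y0,f): return (x0+(uv[0]+.5)/f-.5,y0+(uv[1]+.5)/f-.5)
T=lambda u:cu(u,355,150,8); S=lambda u:cu(u,298,282,7)
def tri(a,b):
    o1,v1=ray(e,T(a));o2,v2=ray(d,S(b))
    A=np.stack([v1,-v2],1);s=np.linalg.lstsq(A,o2-o1,rcond=None)[0];p,q=o1+s[0]*v1,o2+s[1]*v2
    return (p+q)/2,np.linalg.norm(p-q)
print('rail end',tri((216,97),(405,220)))
print('stopL/R',tri((140,520),(125,95)),tri((262,520),(45,165)))
print('wall far top L', tri((135,318),(275,95)))
print('trough entrance rail',onz(e,T((215,290)),.0612))
print('rail end',onz(e,T((216,97)),.0973),'stop',onz(e,T((200,515)),.034),onz(e,T((200,540)),.034))
o,v=ray(d,S((405,220)));
print('scene rail end',onz(d,S((405,220)),.0973))
```

```text
rail end (array([ 0.712 , -0.0887,  0.1054]), np.float64(0.0030262105953852087))
stopL/R (array([ 0.601 , -0.0691,  0.0373]), np.float64(0.0004987729357906585)) (array([ 0.5989, -0.1053,  0.0416]), np.float64(0.0014115603135724675))
wall far top L (array([ 0.6526, -0.0656,  0.0833]), np.float64(0.0011845853095956028))
trough entrance rail [ 0.6651 -0.0916  0.0612]
rail end [ 0.7132 -0.0905  0.0973] stop [ 0.6028 -0.0872  0.034 ] [ 0.5952 -0.0869  0.034 ]
scene rail end [ 0.7109 -0.0834  0.0973]
```

```bash
cat >> h.py <<'E'
np.set_printoptions(precision=4,suppress=True)
def Rt(x,z):
    x=np.array(x,float)/np.linalg.norm(x); z=np.array(z,float); z-=x*(z@x); z/=np.linalg.norm(z); return np.stack([x,np.cross(z,x),z],1)
def to(p,Rg):
    s=telemetry.get_obs(); R0=R.from_euler('xyz',s['tool_rot'],degrees=True).as_matrix()
    best=None
    for f in(1,-1):
        G=Rg.copy(); G[:,1:]*=f
        rv=R.from_matrix(R0.T@G).as_rotvec()
        if best is None or np.linalg.norm(rv)<np.linalg.norm(best): best=rv
    print('offset',np.round(R0.T@(np.array(p)-s['tool_pos']),4),'ang',np.round(best,4),'deg',np.degrees(np.linalg.norm(best)).round(1))
def st():
    s=telemetry.get_obs(); R0=R.from_euler('xyz',s['tool_rot'],degrees=True).as_matrix()
    print('t',s['time_s'],'p',s['tool_pos'],'x',R0[:,0],'z',R0[:,2],'F',s['force'],'w',s['grip_width'],'q',s['qpos'])
def spoondir(yaw,pitch):
    y=np.radians(yaw);p=np.radians(pitch); return np.array([np.cos(y)*np.cos(p),np.sin(y)*np.cos(p),np.sin(p)])
E
python3 - <<'E'
from h import *
st()
yaw=np.radians(-5.15); sy=[-np.sin(yaw),np.cos(yaw),0]
to([.54,-.2,.28],Rt([0,0,-1],[.26,.97,0]))
to([.5577,.2453,.20],Rt([0,0,-1],sy))
E
```

```text
t 0.1 p [ 0.2539 -0.5978  0.2296] x [-0.0008  0.0015 -1.    ] z [ 0.3911 -0.9204 -0.0017] F [-0.0845  0.3864  0.0753] w 0.08694099654300479 q [67.7874 18.4346 -4.0148 83.1686  1.2959 78.541  -3.2592]
offset [-0.05    0.4189 -0.2543] ang [ 0.6637 -0.0016  0.0007] deg 38.0
offset [ 0.0306  0.6093 -0.6571] ang [ 0.4917 -0.0017  0.0005] deg 28.2
```

>>> drive_tool(
  offset=[
    [-0.05,0.419,-0.254],
    [-0.05,0.419,-0.254],
    [-0.05,0.419,-0.254],
    [-0.05,0.419,-0.254],
    [-0.05,0.419,-0.254],
    [-0.05,0.419,-0.254],
    [-0.05,0.419,-0.254],
    [-0.05,0.419,-0.254],
    [-0.05,0.419,-0.254],
    [-0.05,0.419,-0.254],
  ],
  angular=[
    [-1.52,0,0],
    [-1.52,0,0],
    [-1.52,0,0],
    [-1.52,0,0],
    [-1.52,0,0],
    [-1.52,0,0],
    [-1.52,0,0],
    [-1.52,0,0],
    [-1.52,0,0],
    [-1.52,0,0],
  ],
  fingers=-1,
  squeeze=30,
)

```text
time_s: 1.35
tool_pos: [0.5398, -0.2009, 0.2794]
tool_rot: [130.0, 89.9, 150.0]
force: [0.4, -0.4, -1.0]
grip_width: 0.0869
```

Run:
```python
from h import *
st()
yaw=np.radians(-5.15); sy=[-np.sin(yaw),np.cos(yaw),0]
to([.5577,.2453,.18],Rt([0,0,-1],sy))
```

```text
t 1.35 p [ 0.5398 -0.2009  0.2794] x [-0.002   0.0012 -1.    ] z [ 0.9394  0.3429 -0.0015] F [ 0.3927 -0.4108 -1.0281] w 0.08691079024637859 q [ 44.0934  10.3324 -30.0184  88.754    5.1569  82.4362  33.8379]
offset [0.0999 0.4128 0.17  ] ang [-1.131  -0.0003 -0.0025] deg 64.8
```

>>> drive_tool(
  offset=[
    [0.1,0.413,0.17],
    [0.1,0.413,0.17],
    [0.1,0.413,0.17],
    [0.1,0.413,0.17],
    [0.1,0.413,0.17],
    [0.1,0.413,0.17],
    [0.1,0.413,0.17],
    [0.1,0.413,0.17],
    [0.1,0.413,0.17],
    [0.1,0.413,0.17],
  ],
  angular=[
    [-1.131,0,0],
    [-1.131,0,0],
    [-1.131,0,0],
    [-1.131,0,0],
    [-1.131,0,0],
    [-1.131,0,0],
    [-1.131,0,0],
    [-1.131,0,0],
    [-1.131,0,0],
    [-1.131,0,0],
  ],
)

```text
time_s: 2.6
tool_pos: [0.5587, 0.2425, 0.1797]
tool_rot: [116.9, 89.9, -158.5]
force: [0.0, -0.8, -0.0]
grip_width: 0.0873
```

Run:
```python
from h import *
st()
yaw=np.radians(-5.15); sy=[-np.sin(yaw),np.cos(yaw),0]
shot('top','t1')
to([.5577,.2453,.0195],Rt([0,0,-1],sy))
```

```text
t 2.6 p [0.5587 0.2425 0.1797] x [-0.002  -0.0008 -1.    ] z [ 0.0938  0.9956 -0.001 ] F [ 0.0254 -0.813  -0.0124] w 0.08728950957981861 q [ 13.511   22.0916 -49.4039  91.6967  17.2262  74.3301  46.0738]
offset [0.1604 0.0011 0.0028] ang [-0.0043 -0.0007 -0.0015] deg 0.3
```

View pics/t1.png

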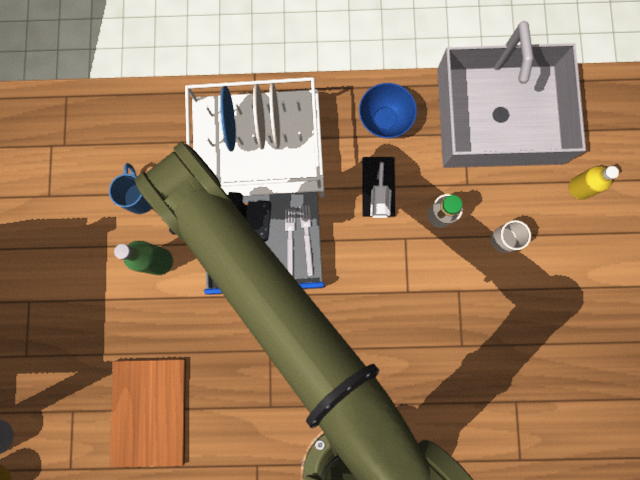

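Run:
```python
from h import *
d=shot('scene','s1')
e=dict(np.load('pics/t1.npz'))
for uv in((140,185),(185,145),(175,232),(230,195)): print(uv,[onz(e,uv,z)[:2].round(3) for z in(.3,.4,.5)])
```

```text
(140, 185) [array([0.623, 0.391]), array([0.597, 0.352]), array([0.572, 0.314])]
(185, 145) [array([0.699, 0.306]), array([0.665, 0.276]), array([0.632, 0.247])]
(175, 232) [array([0.53 , 0.322]), array([0.515, 0.291]), array([0.499, 0.26 ])]
(230, 195) [array([0.598, 0.219]), array([0.575, 0.199]), array([0.552, 0.179])]
```

View pics/s1.png

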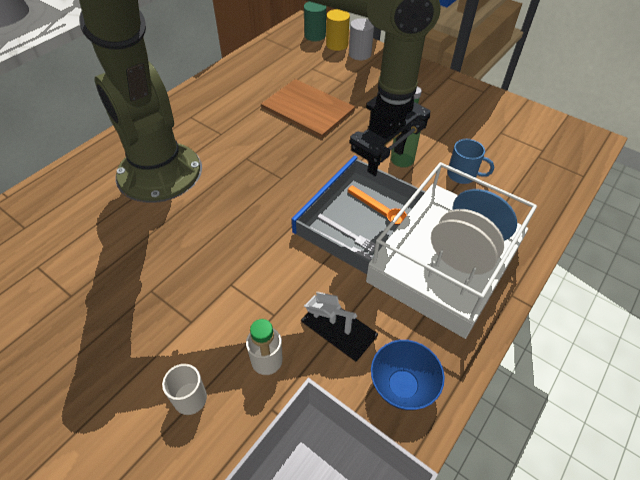

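>>> drive_tool(
  offset=[
    [0.05,0.001,0.003],
    [0.1,0.001,0.003],
    [0.13,0.001,0.003],
    [0.145,0.001,0.003],
    [0.155,0.001,0.003],
    [0.16,0.001,0.003],
    [0.16,0.001,0.003],
  ],
  angular=[
    [0,0,0],
    [0,0,0],
    [0,0,0],
    [0,0,0],
    [0,0,0],
    [0,0,0],
    [0,0,0],
  ],
)

```text
time_s: 3.58
tool_pos: [0.5582, 0.2459, 0.0207]
tool_rot: [96.2, 90.0, -179.2]
force: [0.7, 0.4, -0.5]
grip_width: 0.0868
```

Run:
```python
from h import *
st()
shot('top','t2');d=shot('scene','s2')
im=cv2.cvtColor(d['pixels'][100:280,280:480],cv2.COLOR_RGB2BGR)
cv2.imwrite('pics/s2c.png',cv2.resize(im,None,fx=3,fy=3,interpolation=cv2.INTER_CUBIC))
```

```text
t 3.575 p [0.5582 0.2459 0.0207] x [-0.0005 -0.     -1.    ] z [ 0.094   0.9956 -0.0001] F [ 0.6682  0.3536 -0.4541] w 0.08683596965189685 q [  9.1995  31.5497 -44.6632  99.8475  25.3387  59.1943  40.061 ]
```

View pics/s2c.png

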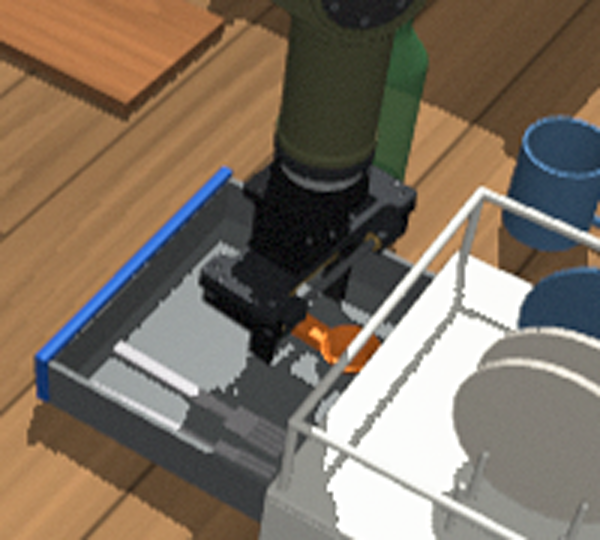

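The fingers straddle the spoon handle inside the drawer. Closing.

>>> drive_tool(
  offset=[
    [0,0,0],
    [0,0,0],
    [0,0,0],
    [0,0,0],
    [0,0,0],
    [0,0,0],
    [0,0,0],
    [0,0,0],
  ],
  angular=[
    [0,0,0],
    [0,0,0],
    [0,0,0],
    [0,0,0],
    [0,0,0],
    [0,0,0],
    [0,0,0],
    [0,0,0],
  ],
  fingers=1,
  squeeze=35,
)

```text
time_s: 4.68
tool_pos: [0.5583, 0.2461, 0.0209]
tool_rot: [22.6, 90.0, 107.2]
force: [-1.1, 0.5, -0.1]
grip_width: 0.0194
```

>>> drive_tool(
  offset=[
    [-0.02,0,0],
    [-0.05,0,0],
    [-0.1,0,0],
    [-0.15,0,0],
    [-0.2,0,0],
    [-0.2,0,0],
  ],
  angular=[
    [0,0,0],
    [0,0,0],
    [0,0,0],
    [0,0,0],
    [0,0,0],
    [0,0,0],
  ],
)

```text
time_s: 5.42
tool_pos: [0.5603, 0.2481, 0.2271]
tool_rot: [-63.5, 89.4, 21.1]
force: [-0.8, 0.7, -0.9]
grip_width: 0.0194
```

Run:
```python
from h import *
st()
shot('top','t3');d=shot('scene','s3')
yaw=-2;c=np.radians(yaw)
sx=spoondir(-2,35);sz=np.array([-sx[2]*np.cos(c),-sx[2]*np.sin(c),np.cos(np.radians(35))]);sy=[-np.sin(c),np.cos(c),0]
seat=np.array([.681,-.0885,.083])
# TCP relative to spoon: 5.5mm toward bowl of mid; TCP 4.7mm above spoon_mid plane
P=seat+.0055*sx+.0047*sz
print('place tcp',P)
to(P+.1*sz,Rt(-sz,sy)); to(P,Rt(-sz,sy))
```

```text
t 5.425 p [0.5603 0.2481 0.2271] x [ 0.009   0.0035 -1.    ] z [0.0934 0.9956 0.0043] F [-0.8242  0.6997 -0.8554] w 0.01939523694187524 q [ 13.8601  20.2668 -50.488   88.1816  15.9603  78.4857  46.7038]
place tcp [ 0.6828 -0.0886  0.09  ]
offset [ 0.05  -0.098 -0.325] ang [-0.0571 -0.0177 -0.6092] deg 35.1
offset [ 0.132  -0.1551 -0.3217] ang [-0.0571 -0.0177 -0.6092] deg 35.1
```

View pics/s3.png

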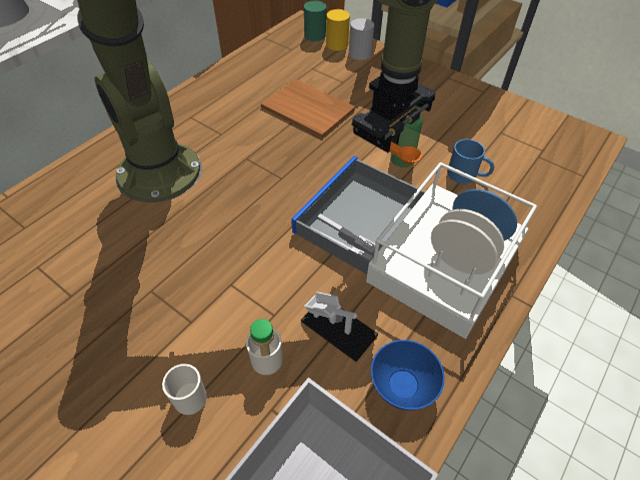

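>>> drive_tool(
  offset=[
    [-0.02,-0.01,-0.06],
    [-0.02,-0.02,-0.12],
    [-0.02,-0.03,-0.18],
    [-0.02,-0.04,-0.24],
    [-0.02,-0.045,-0.29],
    [-0.015,-0.046,-0.332],
    [-0.015,-0.046,-0.332],
    [-0.015,-0.046,-0.332],
  ],
  angular=[
    [0,0,0],
    [-0.01,0,-0.1],
    [-0.02,0,-0.2],
    [-0.03,-0.01,-0.3],
    [-0.04,-0.01,-0.4],
    [-0.05,-0.018,-0.5],
    [-0.057,-0.018,-0.609],
    [-0.057,-0.018,-0.609],
  ],
)

```text
time_s: 6.52
tool_pos: [0.5695, -0.0891, 0.233]
tool_rot: [-89.8, 55.4, -2.0]
force: [-0.9, 0.5, 0.2]
grip_width: 0.0194
```

Run:
```python
from h import *
st()
e=shot('top','t4');d=shot('scene','s4')
cv2.imwrite('pics/s4c.png',cv2.resize(cv2.cvtColor(d['pixels'][140:380,200:460],cv2.COLOR_RGB2BGR),None,fx=2.5,fy=2.5,interpolation=cv2.INTER_CUBIC))
cv2.imwrite('pics/t4c.png',cv2.resize(cv2.cvtColor(e['pixels'][100:300,280:480],cv2.COLOR_RGB2BGR),None,fx=3,fy=3,interpolation=cv2.INTER_CUBIC))
```

```text
t 6.525 p [ 0.5695 -0.0891  0.233 ] x [ 0.5675 -0.0199 -0.8231] z [0.0375 0.9993 0.0017] F [-0.8628  0.5168  0.1585] w 0.01944679807788645 q [ 45.0578 -14.4497 -31.3332 122.402  -22.1482  37.3939 113.8468]
```

View pics/s4c.png

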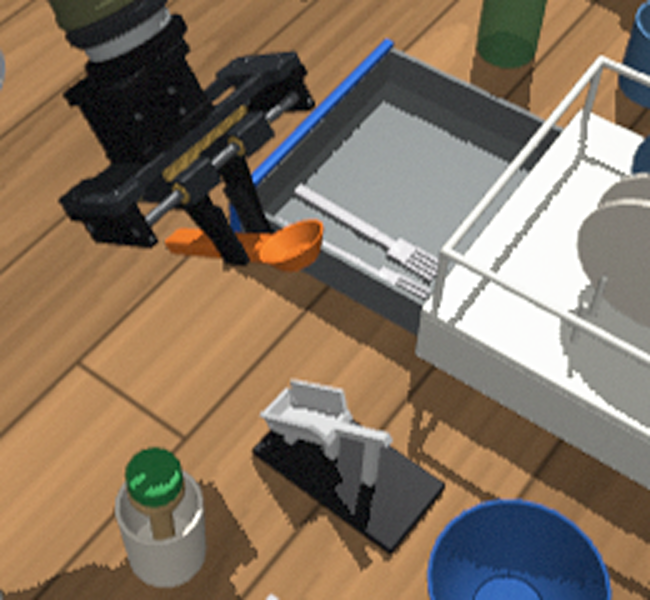

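View pics/t4c.png

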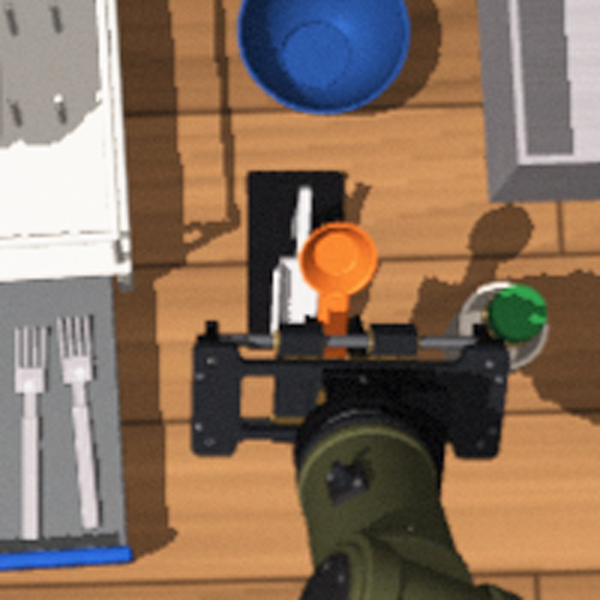

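Run:
```python
from h import *
s=telemetry.get_obs(); M=R.from_euler('xyz',s['tool_rot'],degrees=True).as_matrix();p=s['tool_pos']
sz=-M[:,0];sy=M[:,2];sx=np.cross(sy,sz);print(sx,sz)
e=dict(np.load('pics/t4.npz'));d=dict(np.load('pics/s4.npz'))
mid=p-.0055*sx-.0047*sz; rim=mid+.064*sx+.01*sz; tip=mid-.09*sx
print('pred top rim',proj(e,rim),'scene rim',proj(d,rim),'tip scene',proj(d,tip))
for n,c in(('top',e),('scene',d)):
    m=cv2.inRange(cv2.cvtColor(c['pixels'],cv2.COLOR_RGB2HSV),(5,150,90),(18,255,255))
    k,l,st_,ce=cv2.connectedComponentsWithStats(m)
    for i in range(1,k):
        if st_[i,4]>60: print(n,st_[i],ce[i])
def spec(seat):
    c=np.radians(-2)
    sx=spoondir(-2,35);sz=np.array([-sx[2]*np.cos(c),-sx[2]*np.sin(c),np.cos(np.radians(35))]);sy=[-np.sin(c),np.cos(c),0]
    P=seat+.0055*sx+.0047*sz
    for h in(.1,.04,.015,0): print(h,end=' ');to(P+h*sz,Rt(-sz,sy))
spec(np.array([.681,-.0885,.083]))
```

```text
[ 0.8201 -0.0279  0.5716] [-0.5712  0.0188  0.8206]
pred top rim [391.289  183.5374] scene rim [316.5935 235.8875] tip scene [269.7866 236.0306]
top [380 174  27  38 663] [392.5656 189.6486]
top [ 109  359   76  112 7854] [146.9388 413.2586]
scene [ 263   80   92   55 1781] [308.292  106.4082]
scene [295 228  34  21 473] [313.7569 238.1839]
scene [266 231  22  13 195] [275.9846 236.9641]
0.1 offset [ 0.083  -0.0062  0.0029] ang [ 0.0007  0.0011 -0.0025] deg 0.2
0.04 offset [ 0.143  -0.0063  0.0029] ang [ 0.0007  0.0011 -0.0025] deg 0.2
0.015 offset [ 0.168  -0.0064  0.0028] ang [ 0.0007  0.0011 -0.0025] deg 0.2
0 offset [ 0.183  -0.0064  0.0028] ang [ 0.0007  0.0011 -0.0025] deg 0.2
```

Run:
```python
from h import *
s=telemetry.get_obs(); M=R.from_euler('xyz',s['tool_rot'],degrees=True).as_matrix();p=s['tool_pos']
sz=-M[:,0];sy=M[:,2];sx=np.cross(sy,sz)
mid=p-.0055*sx-.0047*sz
e=dict(np.load('pics/t4.npz'));d=dict(np.load('pics/s4.npz'))
for n,c,b,f in(('t',e,(370,165,420,225),10),('s',d,(255,215,345,260),8)):
    x0,y0,x1,y1=b
    im=cv2.resize(cv2.cvtColor(c['pixels'][y0:y1,x0:x1],cv2.COLOR_RGB2BGR),None,fx=f,fy=f,interpolation=cv2.INTER_CUBIC)
    q=[]
    for a in np.linspace(0,2*np.pi,40): q.append(proj(c,mid+.064*sx+.026*(np.cos(a)*sx+np.sin(a)*sy)+.010*sz))
    cs=[mid-.09*sx+i*.01*sy+.007*sz for i in(-1,1)]+[mid+.03*sx+i*.01*sy+.007*sz for i in(1,-1)]
    q2=[proj(c,k) for k in cs]
    for qq in(q,q2):
        pp=((np.array(qq)+.5-[x0,y0])*f).astype(np.int32); cv2.polylines(im,[pp],True,(255,0,0),1)
    cv2.imwrite('pics/ov4%s.png'%n,im)
```

```text
(no output)
```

View pics/ov4t.png

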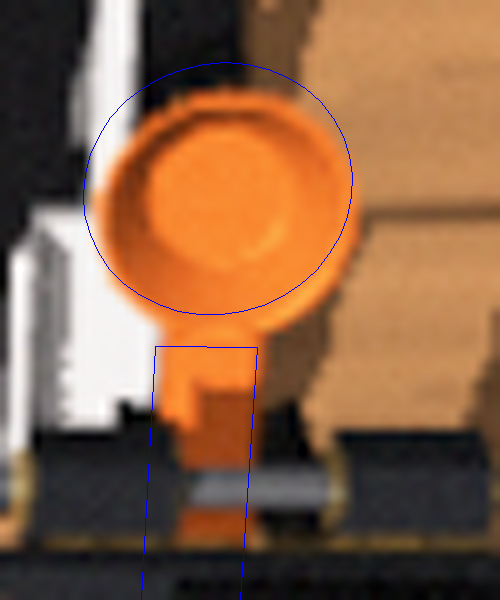

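View pics/ov4s.png

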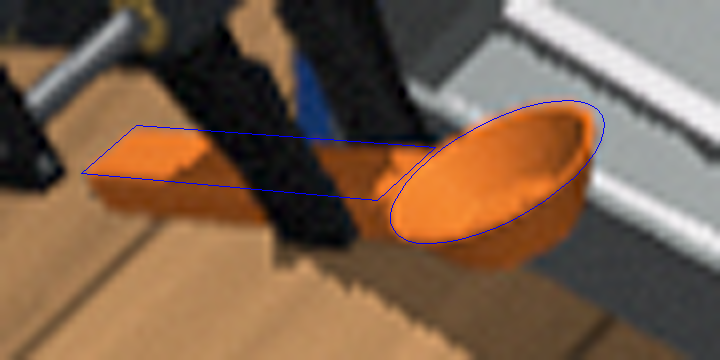

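>>> drive_tool(
  offset=[
    [0.04,-0.015,0.004],
    [0.08,-0.015,0.004],
    [0.12,-0.015,0.004],
    [0.15,-0.015,0.004],
    [0.165,-0.015,0.004],
    [0.165,-0.015,0.004],
  ],
  angular=[
    [0,0,0],
    [0,0,0],
    [0,0,0],
    [0,0,0],
    [0,0,0],
    [0,0,0],
  ],
)

```text
time_s: 7.38
tool_pos: [0.6807, -0.0856, 0.1086]
tool_rot: [-89.7, 55.3, -1.6]
force: [-0.4, -0.3, -0.8]
grip_width: 0.0199
```

Run:
```python
from h import *
st()
e=shot('top','t5');d=shot('scene','s5')
cv2.imwrite('pics/s5c.png',cv2.resize(cv2.cvtColor(d['pixels'][240:370,270:400],cv2.COLOR_RGB2BGR),None,fx=4.5,fy=4.5,interpolation=cv2.INTER_CUBIC))
cv2.imwrite('pics/t5c.png',cv2.resize(cv2.cvtColor(e['pixels'][130:230,330:430],cv2.COLOR_RGB2BGR),None,fx=6,fy=6,interpolation=cv2.INTER_CUBIC))
```

```text
t 7.375 p [ 0.6807 -0.0856  0.1086] x [ 0.5697 -0.0155 -0.8217] z [0.0316 0.9995 0.0031] F [-0.3939 -0.2888 -0.7672] w 0.019892031840605756 q [ 41.023   11.6229 -37.1033 116.9765  12.3689  19.3309  84.385 ]
```

View pics/s5c.png

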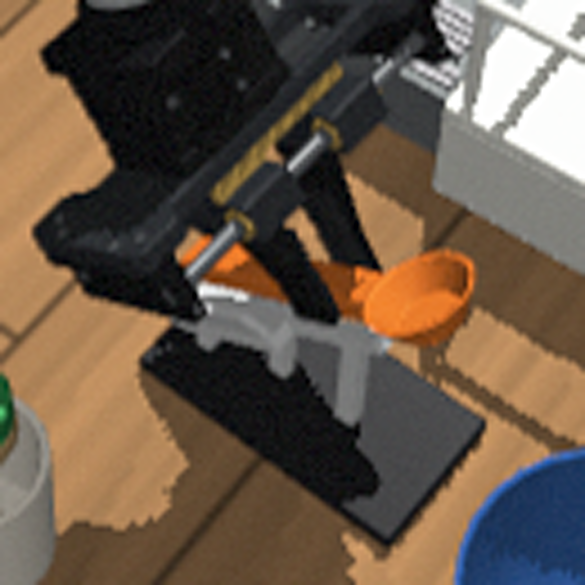

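View pics/t5c.png

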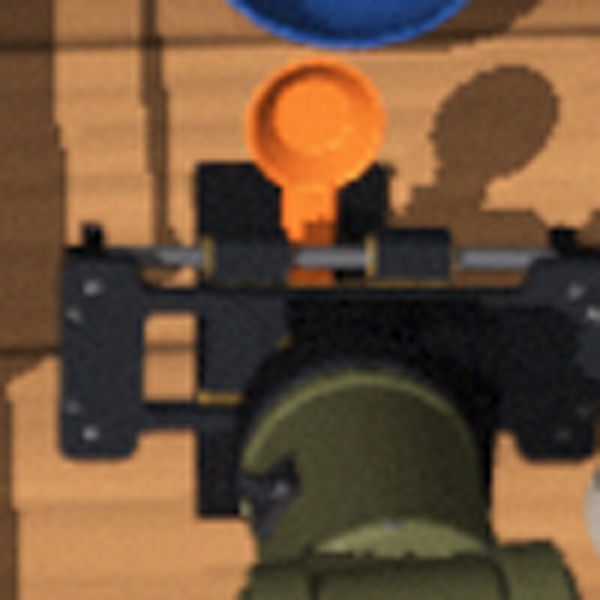

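>>> drive_tool(
  offset=[
    [0.007,0,0],
    [0.012,0,0],
    [0.015,0,0],
    [0.017,0,0],
    [0.017,0,0],
  ],
  angular=[
    [0,0,0],
    [0,0,0],
    [0,0,0],
    [0,0,0],
    [0,0,0],
  ],
)

```text
time_s: 8.1
tool_pos: [0.6896, -0.0867, 0.0974]
tool_rot: [-90.0, 55.2, -1.9]
force: [-16.2, 1.4, 15.0]
grip_width: 0.0196
```

Run:
```python
from h import *
st()
d=shot('scene','s6')
cv2.imwrite('pics/s6c.png',cv2.resize(cv2.cvtColor(d['pixels'][240:370,270:400],cv2.COLOR_RGB2BGR),None,fx=4.5,fy=4.5,interpolation=cv2.INTER_CUBIC))
```

```text
t 8.1 p [ 0.6896 -0.0867  0.0974] x [ 0.5707 -0.019  -0.8209] z [ 0.0326  0.9995 -0.0004] F [-16.2486   1.3708  15.048 ] w 0.019647301648606542 q [ 38.3147  13.4323 -34.7385 116.4046  15.7589  18.2028  81.3641]
```

View pics/s6c.png

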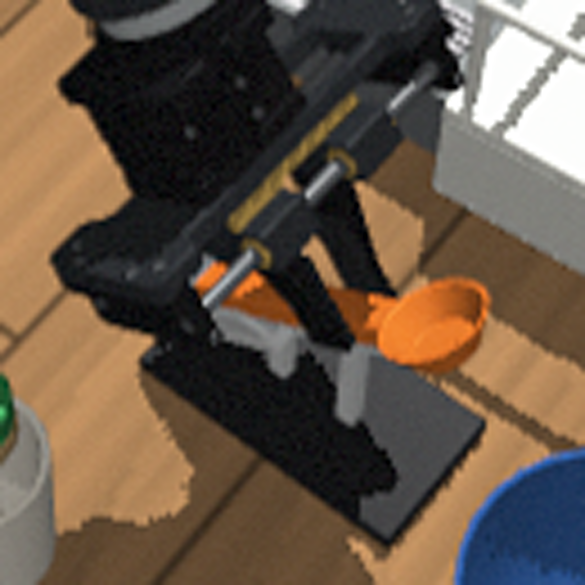

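>>> drive_tool(
  offset=[
    [-0.001,0,0],
    [-0.001,0,0],
  ],
  angular=[
    [0,0,0],
    [0,0,0],
  ],
)

```text
time_s: 8.4
tool_pos: [0.6892, -0.0867, 0.0985]
tool_rot: [-90.1, 55.1, -1.9]
force: [-0.3, -0.1, -1.9]
grip_width: 0.0194
```

>>> drive_tool(
  offset=[
    [0,0,0],
    [0,0,0],
    [0,0,0],
    [0,0,0],
    [0,0,0],
    [0,0,0],
  ],
  angular=[
    [0,0,0],
    [0,0,0],
    [0,0,0],
    [0,0,0],
    [0,0,0],
    [0,0,0],
  ],
  fingers=-0.3,
)

```text
time_s: 9.15
tool_pos: [0.6892, -0.0867, 0.0985]
tool_rot: [-90.1, 55.1, -1.9]
force: [0.2, 0.0, 0.8]
grip_width: 0.0559
```

>>> drive_tool(
  offset=[
    [-0.02,0,0],
    [-0.05,0,0],
    [-0.08,0,0],
    [-0.1,0,0],
    [-0.1,0,0],
  ],
  angular=[
    [0,0,0],
    [0,0,0],
    [0,0,0],
    [0,0,0],
    [0,0,0],
  ],
)

```text
time_s: 9.78
tool_pos: [0.6325, -0.0855, 0.1822]
tool_rot: [-90.3, 55.0, -2.2]
force: [0.0, 0.4, -0.3]
grip_width: 0.0566
```

Run:
```python
from h import *
st()
e=shot('top','t7');d=shot('scene','s7')
cv2.imwrite('pics/s7c.png',cv2.resize(cv2.cvtColor(d['pixels'][240:370,270:400],cv2.COLOR_RGB2BGR),None,fx=4.5,fy=4.5,interpolation=cv2.INTER_CUBIC))
cv2.imwrite('pics/t7c.png',cv2.resize(cv2.cvtColor(e['pixels'][130:230,330:430],cv2.COLOR_RGB2BGR),None,fx=6,fy=6,interpolation=cv2.INTER_CUBIC))
```

```text
t 9.775 p [ 0.6325 -0.0855  0.1822] x [ 0.5734 -0.0218 -0.819 ] z [ 0.0337  0.9994 -0.003 ] F [ 0.0084  0.4252 -0.3389] w 0.05659254420651633 q [ 52.3947  -1.769  -44.3503 119.1137  -9.5161  27.5521 102.8627]
```

View pics/s7c.png

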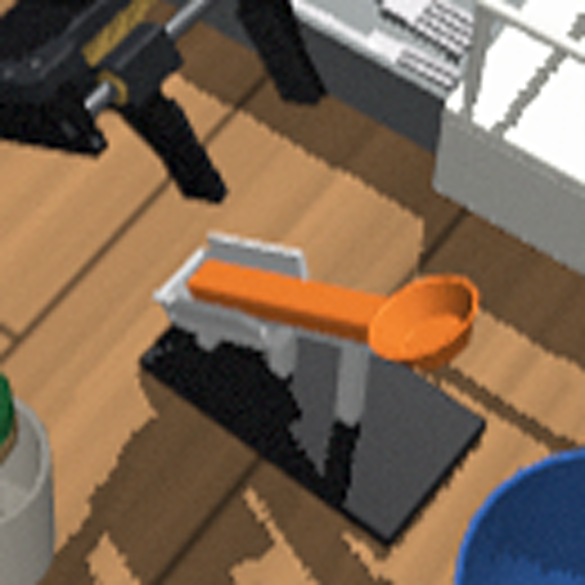

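View pics/t7c.png

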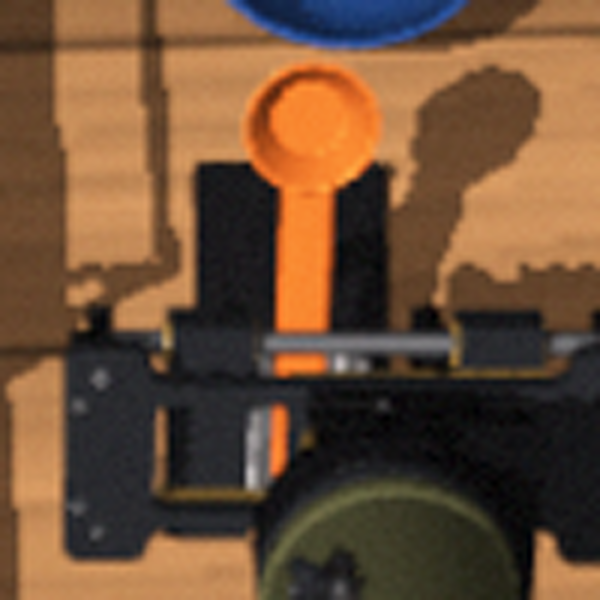

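Run:
```python
from h import *
d=dict(np.load('pics/s7.npz'));e=dict(np.load('pics/t7.npz'))
def tri(a,b):
    o1,v1=ray(e,a);o2,v2=ray(d,b)
    A=np.stack([v1,-v2],1);s=np.linalg.lstsq(A,o2-o1,rcond=None)[0];p,q=o1+s[0]*v1,o2+s[1]*v2
    return (p+q)/2,np.linalg.norm(p-q)
rim,err=tri((381.75,150.75),(363.8,310.7));print('rim centre',rim,err)
sx=spoondir(-2,35);c=np.radians(-2);sz=np.array([-sx[2]*np.cos(c),-sx[2]*np.sin(c),np.cos(np.radians(35))])
mid=rim-.064*sx-.01*sz;print('mid from bowl',mid)
p=np.array([.6892,-.0867,.0985]);print('mid from hand',p-.0055*sx-.0047*sz)
for m in(mid,p-.0055*sx-.0047*sz):
    q=proj(d,m-.09*sx+.007*sz);print('pred tip top',(q-[270,240]+.5)*4.5-.5, 'rim',(proj(d,m+.064*sx+.01*sz)-[270,240]+.5)*4.5-.5)
```

```text
rim centre [ 0.7293 -0.0878  0.1314] 0.001853396044960002
mid from bowl [ 0.6826 -0.0862  0.0865]
mid from hand [ 0.6874 -0.0866  0.0915]
pred tip top [194.8338 271.0876] rim [421.6684 320.2251]
pred tip top [202.1759 271.4167] rim [431.4242 320.9133]
```

Run:
```python
from h import *
c=np.radians(-2);sy=[-np.sin(c),np.cos(c),0]
for z in(.2,.13,.082): to([.691,-.0868,z],Rt([0,0,-1],sy))
```

```text
offset [ 0.0175 -0.0597  0.0002] ang [ 0.0022 -0.0004  0.6083] deg 34.9
offset [ 0.0749 -0.0197  0.0002] ang [ 0.0022 -0.0004  0.6083] deg 34.9
offset [0.1143 0.0077 0.0003] ang [ 0.0022 -0.0004  0.6083] deg 34.9
```

>>> drive_tool(
  offset=[
    [0.005,-0.02,0],
    [0.01,-0.04,0],
    [0.0175,-0.0597,0],
    [0.0175,-0.0597,0],
    [0.0175,-0.0597,0],
  ],
  angular=[
    [0,0,0.17],
    [0,0,0.34],
    [0,0,0.5],
    [0,0,0.608],
    [0,0,0.608],
  ],
)

```text
time_s: 10.5
tool_pos: [0.6924, -0.0859, 0.196]
tool_rot: [55.9, 89.8, 144.1]
force: [0.1, -0.3, -0.8]
grip_width: 0.0565
```

Run:
```python
from h import *
st()
c=np.radians(-2);sy=[-np.sin(c),np.cos(c),0]
for z in(.2,.13,.082): to([.691,-.0868,z],Rt([0,0,-1],sy))
```

```text
t 10.5 p [ 0.6924 -0.0859  0.196 ] x [-0.003   0.0021 -1.    ] z [0.0322 0.9995 0.002 ] F [ 0.1387 -0.3228 -0.8234] w 0.05647477525047792 q [ 34.981   31.7706 -44.5159  76.6379  21.8454  80.4308  79.3662]
offset [-0.004   0.0014 -0.0009] ang [ 0.0027  0.002  -0.003 ] deg 0.3
offset [ 0.066   0.0012 -0.0011] ang [ 0.0027  0.002  -0.003 ] deg 0.3
offset [ 0.114   0.0011 -0.0012] ang [ 0.0027  0.002  -0.003 ] deg 0.3
```

>>> drive_tool(
  offset=[
    [0.04,0.001,-0.001],
    [0.07,0.001,-0.001],
    [0.095,0.001,-0.001],
    [0.108,0.001,-0.001],
    [0.114,0.001,-0.001],
    [0.114,0.001,-0.001],
  ],
  angular=[
    [0,0,0],
    [0,0,0],
    [0,0,0],
    [0,0,0],
    [0,0,0],
    [0,0,0],
  ],
)

```text
time_s: 11.25
tool_pos: [0.6912, -0.0867, 0.0824]
tool_rot: [49.1, 89.8, 137.2]
force: [-0.8, 0.8, 0.3]
grip_width: 0.0566
```

Run:
```python
from h import *
st()
e=shot('top','t8');d=shot('scene','s8')
cv2.imwrite('pics/s8c.png',cv2.resize(cv2.cvtColor(d['pixels'][240:370,270:400],cv2.COLOR_RGB2BGR),None,fx=4.5,fy=4.5,interpolation=cv2.INTER_CUBIC))
```

```text
t 11.25 p [ 0.6912 -0.0867  0.0824] x [-0.0021  0.0019 -1.    ] z [0.0323 0.9995 0.0019] F [-0.8185  0.8282  0.295 ] w 0.05656080419250122 q [ 34.5457  36.3763 -42.4158  83.808   25.1237  69.7029  77.0679]
```

View pics/s8c.png

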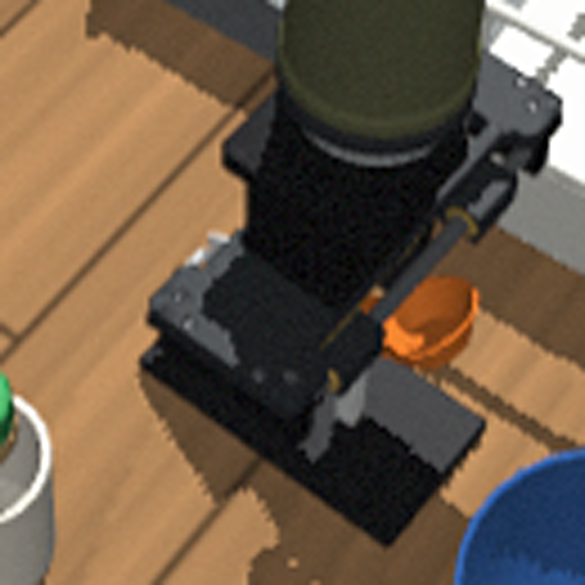

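>>> drive_tool(
  offset=[
    [0,0,0],
    [0,0,0],
    [0,0,0],
    [0,0,0],
    [0,0,0],
    [0,0,0],
  ],
  angular=[
    [0,0,0],
    [0,0,0],
    [0,0,0],
    [0,0,0],
    [0,0,0],
    [0,0,0],
  ],
  fingers=1,
  squeeze=45,
)

```text
time_s: 12.1
tool_pos: [0.6917, -0.0866, 0.0831]
tool_rot: [31.6, 89.9, 119.8]
force: [0.6, 0.5, 0.3]
grip_width: 0.0193
```

>>> drive_tool(
  offset=[
    [-0.02,0,0],
    [-0.05,0,0],
    [-0.1,0,0],
    [-0.15,0,0],
    [-0.18,0,0],
    [-0.18,0,0],
  ],
  angular=[
    [0,0,0],
    [0,0,0],
    [0,0,0],
    [0,0,0],
    [0,0,0],
    [0,0,0],
  ],
)

```text
time_s: 12.85
tool_pos: [0.6934, -0.0863, 0.2679]
tool_rot: [-74.3, 89.7, 13.9]
force: [0.8, 0.4, -0.1]
grip_width: 0.0198
```

Run:
```python
from h import *
st()
e=shot('top','t9');d=shot('scene','s9')
cv2.imwrite('pics/s9c.png',cv2.resize(cv2.cvtColor(d['pixels'][150:370,250:450],cv2.COLOR_RGB2BGR),None,fx=2.7,fy=2.7,interpolation=cv2.INTER_CUBIC))
```

```text
t 12.85 p [ 0.6934 -0.0863  0.2679] x [ 0.0058  0.0014 -1.    ] z [0.0321 0.9995 0.0016] F [ 0.8494  0.412  -0.0616] w 0.01978870830578922 q [ 34.6434  29.7585 -45.3478  70.8933  20.6614  87.0528  80.5149]
```

View pics/s9c.png

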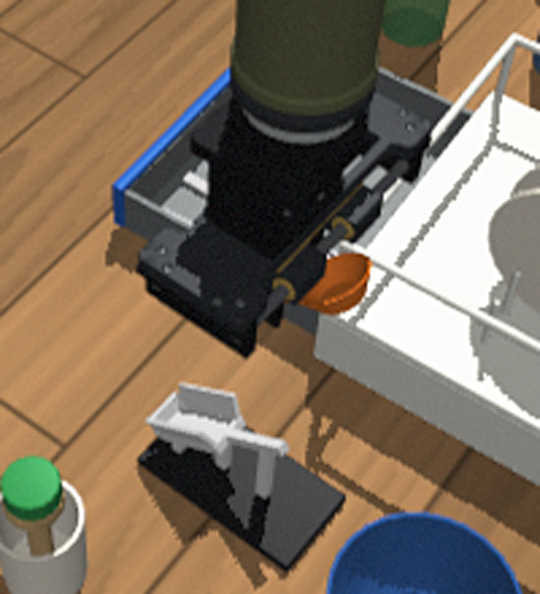

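```bash
cat > kin.py <<'E'
from h import *
from scipy.optimize import least_squares
D=[([67.7874,18.4346,-4.0148,83.1686,1.2959,78.541,-3.2592],[.2539,-.5978,.2296],[-.0008,.0015,-1],[.3911,-.9204,-.0017]),
([44.0934,10.3324,-30.0184,88.754,5.1569,82.4362,33.8379],[.5398,-.2009,.2794],[-.002,.0012,-1],[.9394,.3429,-.0015]),
([13.511,22.0916,-49.4039,91.6967,17.2262,74.3301,46.0738],[.5587,.2425,.1797],[-.002,-.0008,-1],[.0938,.9956,-.001]),
([9.1995,31.5497,-44.6632,99.8475,25.3387,59.1943,40.061],[.5582,.2459,.0207],[-.0005,0,-1],[.094,.9956,-.0001]),
([13.8601,20.2668,-50.488,88.1816,15.9603,78.4857,46.7038],[.5603,.2481,.2271],[.009,.0035,-1],[.0934,.9956,.0043]),
([45.0578,-14.4497,-31.3332,122.402,-22.1482,37.3939,113.8468],[.5695,-.0891,.233],[.5675,-.0199,-.8231],[.0375,.9993,.0017]),
([41.023,11.6229,-37.1033,116.9765,12.3689,19.3309,84.385],[.6807,-.0856,.1086],[.5697,-.0155,-.8217],[.0316,.9995,.0031]),
([38.3147,13.4323,-34.7385,116.4046,15.7589,18.2028,81.3641],[.6896,-.0867,.0974],[.5707,-.019,-.8209],[.0326,.9995,-.0004]),
([52.3947,-1.769,-44.3503,119.1137,-9.5161,27.5521,102.8627],[.6325,-.0855,.1822],[.5734,-.0218,-.819],[.0337,.9994,-.003]),
([34.981,31.7706,-44.5159,76.6379,21.8454,80.4308,79.3662],[.6924,-.0859,.196],[-.003,.0021,-1],[.0322,.9995,.002]),
([34.5457,36.3763,-42.4158,83.808,25.1237,69.7029,77.0679],[.6912,-.0867,.0824],[-.0021,.0019,-1],[.0323,.9995,.0019]),
([34.6434,29.7585,-45.3478,70.8933,20.6614,87.0528,80.5149],[.6934,-.0863,.2679],[.0058,.0014,-1],[.0321,.9995,.0016])]
AX='zyzyzyz'
def chain(q,t,sg):
    Rm=np.eye(3);p=np.zeros(3)
    for i in range(7):
        Rm=Rm@R.from_euler(AX[i],sg[i]*q[i],degrees=True).as_matrix(); p=p+Rm@t[i]
    return p,Rm
E
cat > fit.py <<'E'
from kin import *
import itertools
best=[]
for s in itertools.product((1,-1),repeat=4):
    sg=(s[0],1,s[1],1,s[2],1,s[3])
    Rs=[chain(d[0],np.zeros((7,3)),sg)[1] for d in D]
    G=[Rt(d[2],d[3]) for d in D]
    # tool = Rs @ C, C const
    C=R.from_matrix([a.T@g for a,g in zip(Rs,G)]); m=C.mean()
    err=np.degrees((m.inv()*C).magnitude().max()); best.append((err,sg,m.as_matrix()))
best.sort(key=lambda x:x[0])
for b in best[:3]: print(b)
sg=best[0][1]
f=lambda x:np.concatenate([chain(d[0],x.reshape(7,3),sg)[0]-d[1] for d in D]+[x*1e-4])
r=least_squares(f,np.zeros(21)); print(r.x.reshape(7,3),np.abs(r.fun[:-21]).max())
np.savez('kin.npz',sg=sg,t=r.x.reshape(7,3),C=best[0][2])
E
python3 fit.py
```

```text
(np.float64(0.003839111252454696), (-1, 1, -1, 1, -1, 1, -1), array([[ 0.,  0., -1.],
       [ 0.,  1.,  0.],
       [ 1., -0.,  0.]]))
(np.float64(58.538139630906436), (-1, 1, -1, 1, 1, 1, -1), array([[ 0.2749,  0.1375, -0.9516],
       [-0.203 ,  0.9757,  0.0823],
       [ 0.9398,  0.1706,  0.2962]]))
(np.float64(69.945034097193), (-1, 1, 1, 1, -1, 1, -1), array([[-0.5268,  0.8138, -0.2454],
       [ 0.2198,  0.4092,  0.8856],
       [ 0.8211,  0.4126, -0.3944]]))
[[-0.0001 -0.0078  0.2495]
 [ 0.0001 -0.0078  0.2338]
 [ 0.     -0.0052  0.2338]
 [-0.0002 -0.0052  0.2566]
 [ 0.0002 -0.0002  0.2566]
 [-0.     -0.0002  0.1803]
 [ 0.     -0.      0.1803]] 5.113134095283134e-05
```

```bash
cat > ik.py <<'E'
from kin import *
k=np.load('kin.npz');sg=k['sg'];t=k['t'];C=k['C']
LO=np.array([-163.93,-17.29,-79.2,3.27,-89.18,5.43,-154.24]);HI=np.array([163.93,119.83,71.16,140.29,269.18,117.66,154.24])
def ik(p,G,seed,margin=3):
    lo,hi=LO+margin,HI-margin
    def f(q):
        a,M=chain(q,t,sg); M=M@C
        return np.concatenate([(a-p)*100,R.from_matrix(M.T@G).as_rotvec()*30,(q-seed)*2e-5])
    r=least_squares(f,np.clip(seed,lo+.1,hi-.1),bounds=(lo,hi)); return r.x,np.linalg.norm(r.fun[:3])/100*1e3,np.degrees(np.linalg.norm(r.fun[3:6])/30)
# spoon in tool
c=np.radians(-2);sx0=spoondir(-2,35);sz0=np.array([-sx0[2]*np.cos(c),-sx0[2]*np.sin(c),np.cos(np.radians(35))])
G0=Rt([-.002,.0019,-1],[.0323,.9995,.0019]);TC=np.array([.6917,-.0866,.0831]);MID=np.array([.683,-.0865,.087])
S0=np.stack([sx0,np.cross(sz0,sx0),sz0],1)
A=G0.T@S0; b=G0.T@(MID-TC)   # spoon = G@A, mid = p+G@b
POT=np.array([.5368,-.3875,.085])
def goal(psi,lean,tip):  # spoon upright, face (z) pointing opposite heading; lean: spoon top tilts away along heading
    h=np.array([np.cos(np.radians(psi)),np.sin(np.radians(psi)),0]);u=np.array([0,0,1.]);l=np.radians(lean)
    sx=u*np.cos(l)+h*np.sin(l); sz=-h*np.cos(l)+u*np.sin(l)
    S=np.stack([sx,np.cross(sz,sx),sz],1);G=S@A.T
    mid=np.array(tip)+.09*sx; return mid-G@b,G
E
python3 - <<'E'
from ik import *
s=telemetry.get_obs();q0=s['qpos']
print(A,b)
for psi in range(-120,61,20):
    for lean in(0,15):
        q=q0;out=[]
        for z in(.16,.09,.02):
            p,G=goal(psi,lean,[POT[0],POT[1],z]);
            best=None
            for seed in (q,[37,0,0,110,0,20,90],[37,10,-40,110,60,30,60],[37,10,40,110,-60,30,120]):
                r=ik(p,G,np.array(seed))
                if best is None or r[1]+r[2]<best[1]+best[2]-.01: best=r
            q=best[0]; out.append((round(best[1],1),round(best[2],1)))
        print(psi,lean,out,q.round(0),'marg',np.minimum(q-LO,HI-q).min().round(1))
E
```

```text
[[-0.5753  0.0018 -0.818 ]
 [-0.818  -0.0026  0.5753]
 [-0.0011  1.      0.003 ]] [-0.0039  0.0087 -0.0002]
-120 0 [(np.float64(0.0), np.float64(0.0)), (np.float64(0.0), np.float64(0.0)), (np.float64(0.0), np.float64(0.0))] [ 22.  38. -17.  89.  58.  90. -44.] marg 27.9
-120 15 [(np.float64(0.0), np.float64(0.0)), (np.float64(0.0), np.float64(0.0)), (np.float64(0.0), np.float64(0.0))] [ 30.  31. -18.  91.  49.  79. -35.] marg 38.8
-100 0 [(np.float64(0.0), np.float64(0.0)), (np.float64(0.0), np.float64(0.0)), (np.float64(0.0), np.float64(0.0))] [ 29.  30. -26. 104.  71.  78. -41.] marg 36.2
-100 15 [(np.float64(0.0), np.float64(0.0)), (np.float64(0.0), np.float64(0.0)), (np.float64(0.0), np.float64(0.0))] [ 35.  25. -24. 101.  56.  66. -25.] marg 38.8
-80 0 [(np.float64(0.0), np.float64(0.0)), (np.float64(0.0), np.float64(0.0)), (np.float64(0.0), np.float64(0.0))] [ 37.  21. -31. 118.  83.  62. -37.] marg 22.6
-80 15 [(np.float64(0.0), np.float64(0.0)), (np.float64(0.0), np.float64(0.0)), (np.float64(0.0), np.float64(0.0))] [ 41.  18. -26. 111.  61.  50. -13.] marg 29.7
-60 0 [(np.fl
[... 1570 characters left out ...]
3. -72. 104.   7.  40. 151.] marg 3.0
40 0 [(np.float64(32.6), np.float64(17.3)), (np.float64(31.7), np.float64(17.8)), (np.float64(30.4), np.float64(17.1))] [102.  59. -76.  93.  15.  58. 151.] marg 3.0
40 15 [(np.float64(18.1), np.float64(8.5)), (np.float64(17.0), np.float64(8.2)), (np.float64(14.3), np.float64(7.0))] [ 98.  54. -76.  93.  21.  59. 151.] marg 3.0
60 0 [(np.float64(39.7), np.float64(25.4)), (np.float64(39.0), np.float64(26.9)), (np.float64(39.2), np.float64(27.5))] [ 91.  64. -76.  79.  18.  77. 151.] marg 3.0
60 15 [(np.float64(34.4), np.float64(19.5)), (np.float64(34.3), np.float64(19.7)), (np.float64(33.9), np.float64(19.1))] [ 88.  58. -76.  84.  27.  73. 151.] marg 3.0
```

Run:
```python
from ik import *
from scipy.spatial.transform import Slerp
s=telemetry.get_obs();q=s['qpos'];p0=s['tool_pos'];G0_=R.from_euler('xyz',s['tool_rot'],degrees=True)
lean=8;psi=-90
pa,Ga=goal(psi,lean,[POT[0],POT[1],.16]);pd,Gd=goal(psi,lean,[POT[0],POT[1],.016])
h=np.array([0,-1,0.]); Gv=Rt([0,0,-1],[1,0,0.]) if Ga[0,2]>0 else Rt([0,0,-1],[-1,0,0.])
print('Ga x',Ga[:,0],'z',Ga[:,2],pa,pd)
def seg(p1,G1,n,p0,R0,q):
    sl=Slerp([0,1],R.concatenate([R0,R.from_matrix(G1)]))
    for i in range(1,n+1):
        q,e1,e2=ik(p0+(p1-p0)*i/n,sl(i/n).as_matrix(),q)
        if i%(n//4)==0: print(i,q.round(0),round(e1,2),round(e2,2))
    return q
w1=np.array([.56,-.31,.31])
q=seg(w1,Gv,12,p0,G0_,q); print('--')
q=seg(pa,Ga,8,w1,R.from_matrix(Gv),q); print('--')
q=seg(pd,Gd,8,pa,R.from_matrix(Ga),q)
R0=G0_.as_matrix()
print('wp1: offset',R0.T@(w1-p0),'ang',R.from_matrix(R0.T@Gv).as_rotvec())
```

```text
Ga x [ 0.0018 -0.7299 -0.6835] z [ 1.      0.0031 -0.0007] [ 0.537  -0.4088  0.2528] [ 0.537  -0.4088  0.1088]
3 [ 39.  26. -41.  74.  17.  86.  65.] 0.0 0.0
6 [ 43.  22. -37.  76.  13.  86.  51.] 0.0 0.0
9 [ 46.  19. -33.  77.  10.  87.  36.] 0.0 0.0
12 [ 48.  18. -28.  77.   8.  88.  21.] 0.0 0.0
--
2 [ 45.  15. -28.  83.  18.  81.  16.] 0.0 0.0
4 [ 42.  12. -27.  90.  29.  75.   9.] 0.0 0.0
6 [ 39.  11. -27.  96.  42.  70.  -1.] 0.0 0.0
8 [ 35.  12. -26. 103.  57.  68. -13.] 0.0 0.0
--
2 [ 35.  14. -25. 105.  59.  67. -17.] 0.0 0.0
4 [ 34.  17. -25. 106.  61.  65. -21.] 0.0 0.0
6 [ 33.  20. -24. 108.  64.  63. -25.] 0.0 0.0
8 [ 33.  22. -23. 109.  67.  62. -29.] 0.0 0.0
wp1: offset [-0.047   0.1246 -0.2272] ang [ 1.5387  0.0005 -0.0021]
```

>>> drive_tool(
  offset=[
    [-0.03,0.01,-0.02],
    [-0.047,0.03,-0.05],
    [-0.047,0.05,-0.09],
    [-0.047,0.07,-0.13],
    [-0.047,0.09,-0.17],
    [-0.047,0.11,-0.2],
    [-0.047,0.125,-0.227],
    [-0.047,0.125,-0.227],
    [-0.047,0.125,-0.227],
    [-0.047,0.125,-0.227],
  ],
  angular=[
    [0.17,0,0],
    [0.34,0,0],
    [0.51,0,0],
    [0.68,0,0],
    [0.85,0,0],
    [1.02,0,0],
    [1.19,0,0],
    [1.36,0,0],
    [1.539,0,0],
    [1.539,0,0],
  ],
)

```text
time_s: 14.2
tool_pos: [0.5588, -0.3097, 0.3083]
tool_rot: [140.1, 89.7, 140.2]
force: [0.4, -0.7, -1.0]
grip_width: 0.0194
```

Run:
```python
from ik import *
st()
lean=8;psi=-90
pa,Ga=goal(psi,lean,[POT[0],POT[1],.16])
to(pa,Ga)
e=shot('top','t10');shot('scene','s10')
```

```text
t 14.2 p [ 0.5588 -0.3097  0.3083] x [-0.0036  0.003  -1.    ] z [ 1.      0.0015 -0.0036] F [ 0.3966 -0.6669 -1.0014] w 0.01942758104506203 q [ 48.7092  18.1476 -28.8665  76.6326   8.5692  87.6346  20.7519]
offset [ 0.0553 -0.0993 -0.0218] ang [-0.0003 -0.0034 -0.8212] deg 47.1
```

View pics/t10.png

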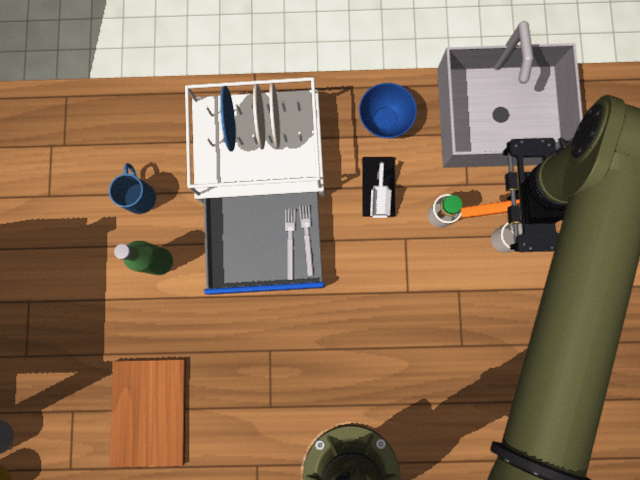

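>>> drive_tool(
  offset=[
    [0.0,-0.015,-0.005],
    [0.01,-0.03,-0.01],
    [0.02,-0.05,-0.015],
    [0.035,-0.07,-0.022],
    [0.045,-0.09,-0.022],
    [0.055,-0.099,-0.022],
    [0.055,-0.099,-0.022],
    [0.055,-0.099,-0.022],
  ],
  angular=[
    [0,0,-0.15],
    [0,0,-0.3],
    [0,0,-0.45],
    [0,0,-0.6],
    [0,-0.003,-0.72],
    [0,-0.003,-0.821],
    [0,-0.003,-0.821],
    [0,-0.003,-0.821],
  ],
)

```text
time_s: 15.3
tool_pos: [0.5378, -0.4085, 0.2544]
tool_rot: [-90.0, 43.2, -89.7]
force: [0.3, -0.1, -0.3]
grip_width: 0.0195
```

Run:
```python
from ik import *
st()
e=shot('top','t11');d=shot('scene','s11')
s=telemetry.get_obs(); M=R.from_euler('xyz',s['tool_rot'],degrees=True).as_matrix();p=s['tool_pos']
S=M@A;mid=p+M@b;tip=mid-.09*S[:,0];print('sx',S[:,0],'mid',mid,'tip',tip)
x0,y0,f=130,200,3.2
im=cv2.resize(cv2.cvtColor(d['pixels'][200:440,130:330],cv2.COLOR_RGB2BGR),None,fx=2.5,fy=2.5,interpolation=cv2.INTER_CUBIC)
c4=[mid-.09*S[:,0]+i*.01*S[:,1]+j*.007*S[:,2] for i,j in((1,1),(-1,1),(-1,-1),(1,-1))]
for c in c4:
    q=(proj(d,c)-[130,200]+.5)*2.5; cv2.circle(im,tuple(q.astype(int)),2,(255,0,0),-1)
q=[(proj(d,POT+.03*np.array([np.cos(a),np.sin(a),0]))-[130,200]+.5)*2.5 for a in np.linspace(0,6.3,40)]
cv2.polylines(im,[np.array(q).astype(np.int32)],True,(0,0,255),1)
cv2.imwrite('pics/s11c.png',im)
```

```text
t 15.3 p [ 0.5378 -0.4085  0.2544] x [ 0.0036 -0.7292 -0.6843] z [1.     0.0048 0.0002] F [ 0.345  -0.1147 -0.2621] w 0.019450707121947197 q [ 35.3405  12.2842 -25.6573 102.5016  56.6865  68.4089 -12.5319]
sx [-0.0026 -0.1392  0.9903] mid [ 0.5376 -0.4003  0.2516] tip [ 0.5378 -0.3878  0.1625]
```

View pics/s11c.png

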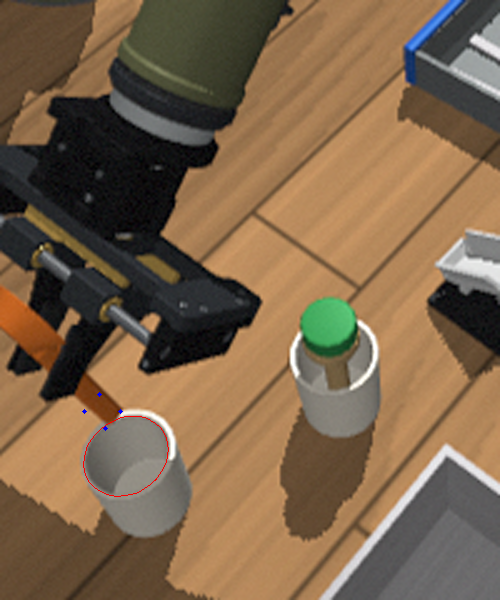

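View pics/t11.png

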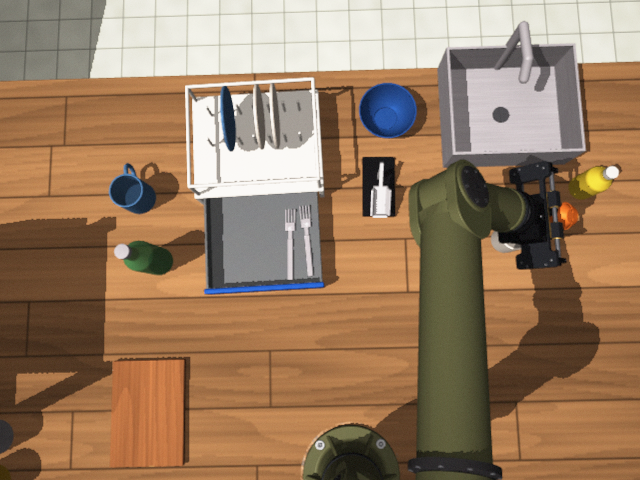

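Run:
```python
from ik import *
e=dict(np.load('pics/t11.npz'));d=dict(np.load('pics/s11.npz'))
print('yellow',onz(e,(580,188),.03),onz(e,(612,172),.17))
im=cv2.resize(cv2.cvtColor(d['pixels'][300:410,120:220],cv2.COLOR_RGB2BGR),None,fx=5.4,fy=5.4,interpolation=cv2.INTER_CUBIC)
cv2.imwrite('pics/s11d.png',im)
```

```text
yellow [ 0.6533 -0.5709  0.03  ] [ 0.6548 -0.5729  0.17  ]
```

View pics/s11d.png

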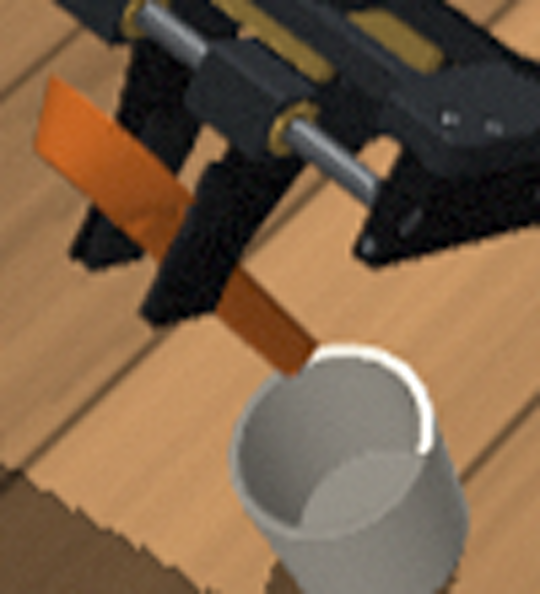

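Run:
```python
from ik import *
for z in(.13,.1,.06,.03,.018):
    p,G=goal(-90,8,[POT[0],POT[1],z]); to(p,G)
```

```text
offset [ 0.022   0.0239 -0.0009] ang [-0.0016  0.0022  0.    ] deg 0.2
offset [ 0.0425  0.0458 -0.0009] ang [-0.0016  0.0022  0.    ] deg 0.2
offset [ 0.0698  0.075  -0.001 ] ang [-0.0016  0.0022  0.    ] deg 0.2
offset [ 0.0904  0.0969 -0.0011] ang [-0.0016  0.0022  0.    ] deg 0.2
offset [ 0.0986  0.1057 -0.0011] ang [-0.0016  0.0022  0.    ] deg 0.2
```

>>> drive_tool(
  offset=[
    [0.022,0.024,-0.001],
    [0.042,0.046,-0.001],
    [0.056,0.06,-0.001],
    [0.07,0.075,-0.001],
    [0.08,0.086,-0.001],
    [0.09,0.097,-0.001],
    [0.0986,0.1057,-0.001],
    [0.0986,0.1057,-0.001],
    [0.0986,0.1057,-0.001],
  ],
  angular=[
    [0,0,0],
    [0,0,0],
    [0,0,0],
    [0,0,0],
    [0,0,0],
    [0,0,0],
    [0,0,0],
    [0,0,0],
    [0,0,0],
  ],
)

```text
time_s: 16.52
tool_pos: [0.5375, -0.4089, 0.1113]
tool_rot: [-89.8, 43.1, -89.6]
force: [0.8, 0.5, 0.3]
grip_width: 0.0197
```

Run:
```python
from ik import *
st()
s=telemetry.get_obs(); M=R.from_euler('xyz',s['tool_rot'],degrees=True).as_matrix();p=s['tool_pos']
S=M@A;mid=p+M@b;tip=mid-.09*S[:,0];print('sx',S[:,0],'tip',tip)
e=shot('top','t12');d=shot('scene','s12')
im=cv2.resize(cv2.cvtColor(d['pixels'][270:430,100:300],cv2.COLOR_RGB2BGR),None,fx=3.5,fy=3.5,interpolation=cv2.INTER_CUBIC)
cv2.imwrite('pics/s12c.png',im)
```

```text
t 16.525 p [ 0.5375 -0.4089  0.1113] x [ 0.0045 -0.7303 -0.6832] z [1.     0.0037 0.0026] F [0.8405 0.5125 0.2816] w 0.019700644623461785 q [ 32.8327  22.2222 -23.5341 109.084   66.8896  61.8877 -28.8175]
sx [-0.0032 -0.1387  0.9903] tip [ 0.5376 -0.3877  0.0185]
```

View pics/s12c.png

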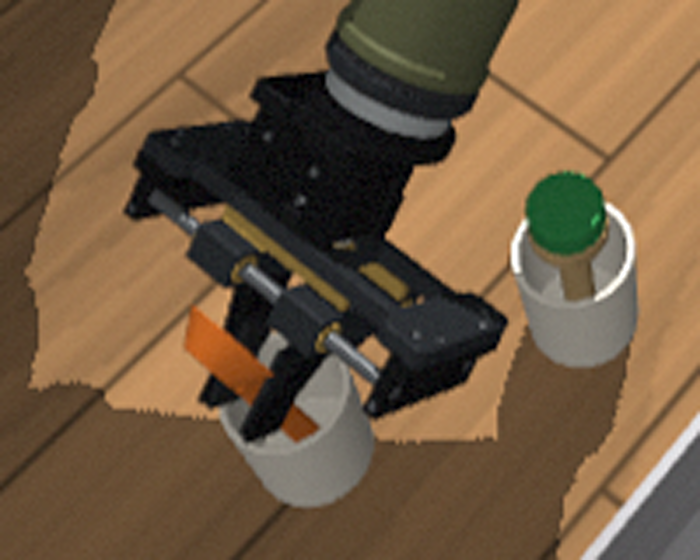

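>>> drive_tool(
  offset=[
    [0,0,0],
    [0,0,0],
    [0,0,0],
    [0,0,0],
    [0,0,0],
    [0,0,0],
  ],
  angular=[
    [0,0,0],
    [0,0,0],
    [0,0,0],
    [0,0,0],
    [0,0,0],
    [0,0,0],
  ],
  fingers=-0.3,
)

```text
time_s: 17.38
tool_pos: [0.5376, -0.4089, 0.1116]
tool_rot: [-89.8, 43.1, -89.6]
force: [0.9, -0.0, -0.6]
grip_width: 0.056
```

>>> drive_tool(
  offset=[
    [-0.02,0,0],
    [-0.05,0,0],
    [-0.09,0,0],
    [-0.13,0,0],
    [-0.15,0,0],
    [-0.15,0,0],
  ],
  angular=[
    [0,0,0],
    [0,0,0],
    [0,0,0],
    [0,0,0],
    [0,0,0],
    [0,0,0],
  ],
)

```text
time_s: 18.12
tool_pos: [0.538, -0.2981, 0.2155]
tool_rot: [-89.6, 43.1, -89.3]
force: [-0.9, -0.4, 0.3]
grip_width: 0.0565
```

Run:
```python
from ik import *
st()
e=shot('top','t13');d=shot('scene','s13')
im=cv2.resize(cv2.cvtColor(d['pixels'][240:440,80:300],cv2.COLOR_RGB2BGR),None,fx=3,fy=3,interpolation=cv2.INTER_CUBIC)
cv2.imwrite('pics/s13c.png',im)
```

```text
t 18.125 p [ 0.538  -0.2981  0.2155] x [ 0.0084 -0.7307 -0.6827] z [1.     0.0062 0.0057] F [-0.8816 -0.4415  0.251 ] w 0.05645944347462457 q [ 27.7562  12.7819 -29.809  107.3251  56.4898  73.9574 -24.3928]
```

View pics/s13c.png

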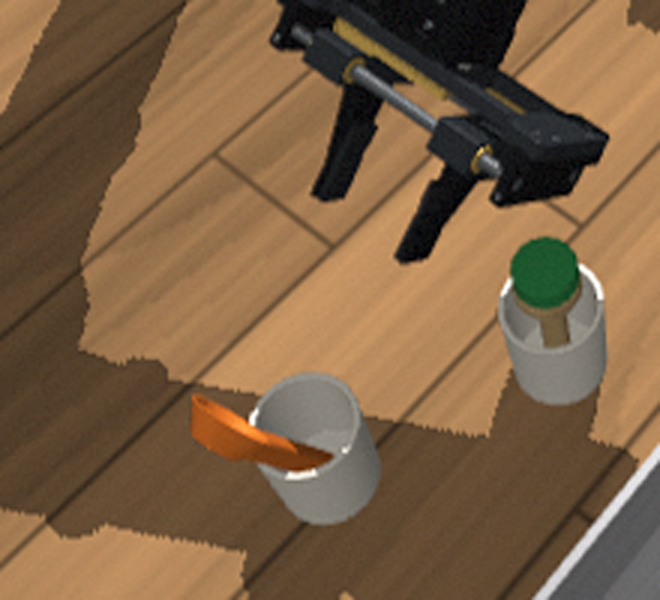

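```bash
cat >> ik.py <<'E'
def pushpose(tipx,theta,psi=1.7,z=.036,y0=.189):
    # fingertip centre at tip; drawer axis yaw 1.7deg
    a=np.radians(theta);h=np.array([np.cos(np.radians(psi)),np.sin(np.radians(psi)),0])
    x=h*np.sin(a)+np.array([0,0,-np.cos(a)]); G=Rt(x,np.cross([0,0,1.],h))
    tip=np.array([tipx,y0+(tipx-.4275)*np.tan(np.radians(1.7)),z])
    return tip-.008*x,G
E
python3 - <<'E'
from ik import *
for psi in(-20,1.7,24,45):
  for th in(0,20,35):
    o=[]
    for x in(.40,.45,.55,.64):
        p,G=pushpose(x,th,psi)
        b_=None
        for fl in(1,-1):
          H=G.copy();H[:,1:]*=fl
          for seed in([0,20,-40,110,20,40,60],[-24,0,0,120,0,20,-90],[0,10,40,110,-40,40,60]):
            r=ik(p,H,np.array(seed,float))
            if b_ is None or r[1]+r[2]<b_[1]+b_[2]-.01:b_=r
        o.append((b_[1].round(1),b_[2].round(1)))
    print(psi,th,[tuple(map(float,k)) for k in o],b_[0].round(0))
E
```

```text
-20 0 [(0.0, 0.0), (0.0, 0.0), (0.0, 0.0), (0.0, 0.0)] [  1.  32. -28.  90.  16.  62.  40.]
-20 20 [(0.0, 0.0), (0.0, 0.0), (0.0, 0.0), (0.0, 0.0)] [ -7.  22. -23. 106.  34.  45.  19.]
-20 35 [(2.0, 0.5), (0.0, 0.0), (0.0, 0.0), (0.0, 0.0)] [-14.  20. -23. 115.  61.  41. -10.]
1.7 0 [(0.0, 0.0), (0.0, 0.0), (0.0, 0.0), (0.0, 0.0)] [  4.  32. -31.  90.  18.  62.  60.]
1.7 20 [(0.0, 0.0), (0.0, 0.0), (0.0, 0.0), (0.0, 0.0)] [  2.  20. -29. 109.  29.  37.  47.]
1.7 35 [(28.3, 6.5), (13.3, 3.0), (0.0, 0.0), (0.0, 0.0)] [ -7.  15. -22. 121.  60.  22.  13.]
24 0 [(0.0, 0.0), (0.0, 0.0), (0.0, 0.0), (0.0, 0.0)] [  7.  33. -35.  90.  21.  63.  81.]
24 20 [(1.8, 0.4), (0.0, 0.0), (0.0, 0.0), (0.0, 0.0)] [ 15.  22. -38. 109.  21.  35.  80.]
24 35 [(41.4, 9.4), (23.1, 5.1), (0.0, 0.0), (0.0, 0.0)] [ 17.  16. -37. 122.  27.  11.  74.]
45 0 [(0.0, 0.0), (0.0, 0.0), (0.0, 0.0), (0.0, 0.0)] [ 10.  35. -39.  90.  23.  64. 100.]
45 20 [(0.0, 0.0), (0.0, 0.0), (0.0, 0.0), (0.0, 0.0)] [ 29.  28. -51. 107.  19.  38. 107.]
45 35 [(31.7, 7.2), (12.2, 2.8), (0.0, 0.0), (0.0, 0.0)] [ 49.  34. -67. 117.  30.  21. 104.]
```

Run:
```python
from ik import *
from scipy.spatial.transform import Slerp
s=telemetry.get_obs();q=s['qpos'];p=s['tool_pos'];Rc=R.from_euler('xyz',s['tool_rot'],degrees=True)
def seg(p1,G1,n):
    global q,p,Rc
    R1=R.from_matrix(G1)
    sl=Slerp([0,1],R.concatenate([Rc,R1])); m=99
    for i in range(1,n+1):
        q,e1,e2=ik(p+(p1-p)*i/n,sl(i/n).as_matrix(),q,1); m=min(m,np.minimum(q-LO,HI-q).min())
    print(q.round(0),round(e1,2),round(e2,2),'marg',m.round(1)); p=p1;Rc=R1
_,G=pushpose(.4,18); print(G)
seg(np.array([.46,-.05,.26]),G,12)
p1,G=pushpose(.4,18,z=.14);seg(p1,G,8);print(p1)
p1,G=pushpose(.4,18,z=.036);seg(p1,G,6);print(p1)
for x,th in((.45,20),(.5,24),(.55,30),(.6,34),(.634,35)):
    p1,G=pushpose(x,th);seg(p1,G,4)
to(np.array([.46,-.05,.26]),pushpose(.4,18)[1])
```

```text
[[ 0.3089 -0.9506 -0.0297]
 [ 0.0092 -0.0282  0.9996]
 [-0.9511 -0.309   0.    ]]
[ 16. -16.  -9. 117.  -6.  64. 100.] 8.93 1.84 marg 1.0
[-22. -16. -13. 130.   8.  51.  52.] 0.0 0.0 marg 1.0
[0.3975 0.1881 0.1476]
[-21.  -6. -15. 136.  15.  36.  44.] 0.0 0.0 marg 2.7
[0.3975 0.1881 0.0436]
[-20.  -2. -14. 132.  19.  34.  44.] 0.0 0.0 marg 5.2
[-19.   2. -13. 130.  26.  29.  39.] 0.0 0.0 marg 8.6
[-21.   6. -10. 129.  40.  24.  27.] 0.0 0.0 marg 10.7
[-23.  10.  -7. 126.  52.  20.  17.] 0.0 0.0 marg 12.2
[-22.  13.  -5. 123.  53.  19.  17.] 0.0 0.0 marg 14.0
offset [-0.2149  0.1369 -0.0754] ang [-1.3609 -0.864   0.3933] deg 95.1
```

```bash
cat > sim.py <<'E'
from ik import *
from scipy.spatial.transform import Slerp
s=telemetry.get_obs();q=s['qpos'];p=s['tool_pos'];Rc=R.from_euler('xyz',s['tool_rot'],degrees=True)
def seg(p1,G1,n):
    global q,p,Rc
    R1=R.from_matrix(G1)
    sl=Slerp([0,1],R.concatenate([Rc,R1])); m=99
    for i in range(1,n+1):
        q,e1,e2=ik(p+(p1-p)*i/n,sl(i/n).as_matrix(),q,1); m=min(m,np.minimum(q-LO,HI-q).min())
    print(np.round(p1,4),q.round(0),round(e1,2),round(e2,2),'marg',m.round(1)); p=p1;Rc=R1
E
python3 - <<'E'
from sim import *
seg(np.array([.52,-.07,.2]),pushpose(.4,0)[1],12)
seg(np.array([.43,.15,.15]),pushpose(.4,0)[1],8)
seg(*pushpose(.405,4,z=.09),6)
seg(*pushpose(.405,6,z=.034),6)
for x,th in((.45,10),(.5,18),(.55,27),(.6,33),(.634,35)): seg(*pushpose(x,th),4)
to(np.array([.52,-.07,.2]),pushpose(.4,0)[1])
E
```

```text
[ 0.52 -0.07  0.2 ] [ 34.   6. -31. 102.   3.  73.  94.] 0.0 0.0 marg 16.3
[0.43 0.15 0.15] [ 22.  -1. -44. 114.  -1.  66.  70.] 0.0 0.0 marg 16.6
[0.4044 0.1883 0.098 ] [ 19.  -2. -48. 121.   1.  56.  63.] 0.0 0.0 marg 15.7
[0.4042 0.1883 0.042 ] [ 18.   3. -49. 126.   7.  47.  56.] 0.0 0.0 marg 14.5
[0.4486 0.1896 0.0439] [ 17.   6. -47. 124.  14.  44.  53.] 0.0 0.0 marg 15.0
[0.4975 0.1911 0.0436] [ 14.   8. -45. 124.  23.  37.  45.] 0.0 0.0 marg 16.0
[0.5464 0.1925 0.0431] [  9.   9. -41. 126.  41.  29.  29.] 0.0 0.0 marg 14.7
[0.5956 0.194  0.0427] [  4.  13. -35. 124.  58.  25.  14.] 0.0 0.0 marg 14.9
[0.6294 0.195  0.0426] [  3.  16. -32. 122.  64.  25.  10.] 0.0 0.0 marg 16.5
offset [-0.1591  0.167  -0.0156] ang [1.4483 0.6303 0.6449] deg 97.8
```

Run:
```python
from ik import *
s=telemetry.get_obs();M=R.from_euler('xyz',s['tool_rot'],degrees=True).as_matrix()
G=pushpose(.4,0)[1]; rv=R.from_matrix(M.T@G).as_rotvec();print(M.T@(np.array([.52,-.07,.22])-s['tool_pos']),rv,np.linalg.norm(rv))
print((rv[None]*np.linspace(.1,1,10)[:,None]).round(3))
```

```text
[-0.1728  0.1524 -0.0155] [-1.5004 -0.6496  0.6349] 1.753969082833887
[[-0.15  -0.065  0.063]
 [-0.3   -0.13   0.127]
 [-0.45  -0.195  0.19 ]
 [-0.6   -0.26   0.254]
 [-0.75  -0.325  0.317]
 [-0.9   -0.39   0.381]
 [-1.05  -0.455  0.444]
 [-1.2   -0.52   0.508]
 [-1.35  -0.585  0.571]
 [-1.5   -0.65   0.635]]
```

>>> drive_tool(
  offset=[
    [-0.02,0.01,-0.002],
    [-0.04,0.03,-0.004],
    [-0.06,0.05,-0.006],
    [-0.08,0.07,-0.008],
    [-0.1,0.09,-0.01],
    [-0.12,0.11,-0.012],
    [-0.14,0.13,-0.014],
    [-0.16,0.145,-0.015],
    [-0.173,0.152,-0.015],
    [-0.173,0.152,-0.015],
  ],
  angular=[
    [-0.15,-0.065,0.063],
    [-0.3,-0.13,0.127],
    [-0.45,-0.195,0.19],
    [-0.6,-0.26,0.254],
    [-0.75,-0.325,0.317],
    [-0.9,-0.39,0.381],
    [-1.05,-0.455,0.444],
    [-1.2,-0.52,0.508],
    [-1.35,-0.585,0.571],
    [-1.5,-0.65,0.635],
  ],
  fingers=1,
  squeeze=20,
)

```text
time_s: 19.48
tool_pos: [0.52, -0.0705, 0.2198]
tool_rot: [41.8, 89.8, 133.8]
force: [-0.5, 0.5, -0.3]
grip_width: 0.0006
```

Run:
```python
from ik import *
st()
to(np.array([.43,.15,.15]),pushpose(.4,0)[1])
e=shot('top','t14');d=shot('scene','s14')
```

```text
t 19.475 p [ 0.52   -0.0705  0.2198] x [-0.0026  0.0028 -1.    ] z [-0.0336  0.9994  0.0028] F [-0.4968  0.4592 -0.3081] w 0.0005845926519644101 q [ 34.5381   5.3251 -31.2258 100.6301   2.701   74.9895  94.6414]
offset [0.0707 0.0823 0.2232] ang [ 0.004   0.0028 -0.0026] deg 0.3
```

View pics/t14.png

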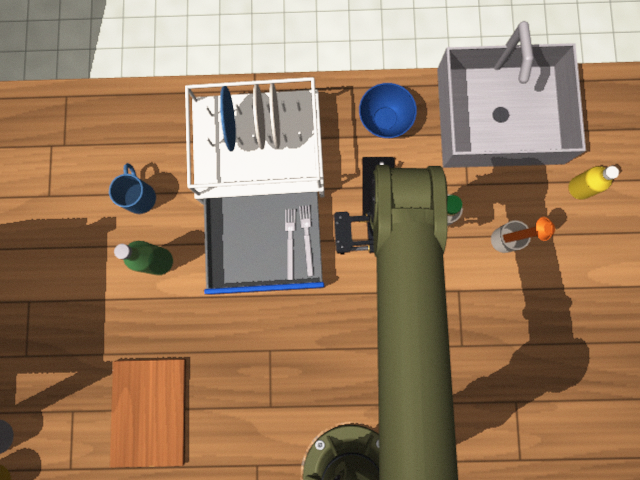

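>>> drive_tool(
  offset=[
    [0.01,0.02,0.05],
    [0.03,0.05,0.1],
    [0.05,0.08,0.15],
    [0.06,0.1,0.2],
    [0.07,0.115,0.245],
    [0.07,0.118,0.255],
    [0.07,0.118,0.255],
  ],
  angular=[
    [0,0,0],
    [0,0,0],
    [0,0,0],
    [0,0,0],
    [0,0,0],
    [0,0,0],
    [0,0,0],
  ],
)

```text
time_s: 20.45
tool_pos: [0.3961, 0.1778, 0.149]
tool_rot: [82.8, 89.9, 174.1]
force: [-0.0, -0.5, -0.2]
grip_width: 0.0009
```

Run:
```python
from ik import *
st()
to(*pushpose(.402,6,z=.034))
e=dict(np.load('pics/t14.npz'));B=onz(e,(545,228),.14);print('bowl',B, 'horizontal from pot',B[:2]-POT[:2])
e=shot('top','t15')
```

```text
t 20.45 p [0.3961 0.1778 0.149 ] x [-0.0025  0.0003 -1.    ] z [-0.0226  0.9997  0.0003] F [-0.0489 -0.5148 -0.1869] w 0.0008520987203579148 q [ 21.5775  -4.1377 -46.8119 116.6535  -3.3723  66.3385  67.4955]
offset [ 0.1071 -0.0055  0.0103] ang [-0.0071 -0.0001 -0.1072] deg 6.2
bowl [ 0.5423 -0.4335  0.14  ] horizontal from pot [ 0.0055 -0.046 ]
```

View pics/t15.png

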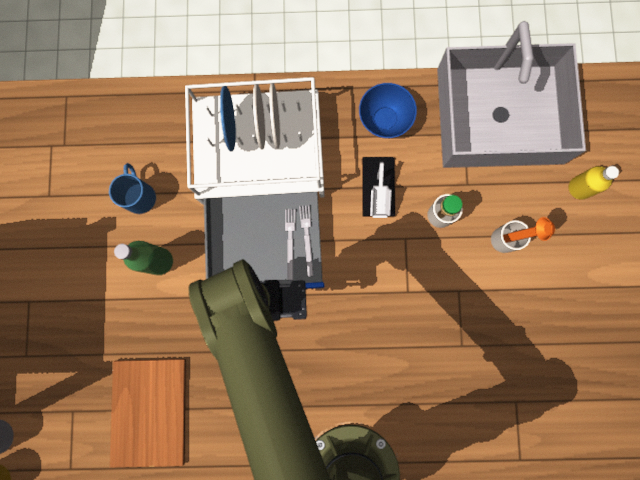

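>>> drive_tool(
  offset=[
    [0.04,-0.001,0.005],
    [0.07,-0.001,0.01],
    [0.1,-0.001,0.01],
    [0.107,-0.001,0.01],
    [0.107,-0.001,0.01],
  ],
  angular=[
    [0,0,-0.03],
    [0,0,-0.06],
    [0,0,-0.08],
    [0,0,-0.107],
    [0,0,-0.107],
  ],
)

```text
time_s: 21.12
tool_pos: [0.397, 0.1851, 0.0414]
tool_rot: [-90.3, 84.1, 0.7]
force: [0.2, 1.2, -0.5]
grip_width: 0.0002
```

Run:
```python
from ik import *
st()
for x,th in((.42,7),(.45,10),(.48,15),(.51,20),(.54,26),(.57,31),(.6,33)): print(x,end=' ');to(*pushpose(x,th))
shot('scene','s16')
```

```text
t 21.125 p [0.397  0.1851 0.0414] x [ 0.1028  0.0013 -0.9947] z [-0.0179  0.9998 -0.0005] F [ 0.1945  1.1811 -0.4514] w 0.0002233266191303293 q [ 19.1255   2.253  -49.9225 126.6487   6.3908  46.9568  56.1653]
0.42 offset [-0.0003 -0.0222  0.0032] ang [-0.0117 -0.0018 -0.0192] deg 1.3
0.45 offset [ 0.0029 -0.0517  0.0036] ang [-0.0116 -0.0021 -0.0716] deg 4.2
0.48 offset [ 0.006  -0.0808  0.0039] ang [-0.0115 -0.0027 -0.1588] deg 9.1
0.51 offset [ 0.0092 -0.11    0.0043] ang [-0.0114 -0.0032 -0.2461] deg 14.1
0.54 offset [ 0.0126 -0.1391  0.0046] ang [-0.0112 -0.0038 -0.3508] deg 20.1
0.57 offset [ 0.0159 -0.1683  0.005 ] ang [-0.0111 -0.0043 -0.4381] deg 25.1
0.6 offset [ 0.0191 -0.1979  0.0053] ang [-0.011  -0.0045 -0.473 ] deg 27.1
```

View pics/s16.png

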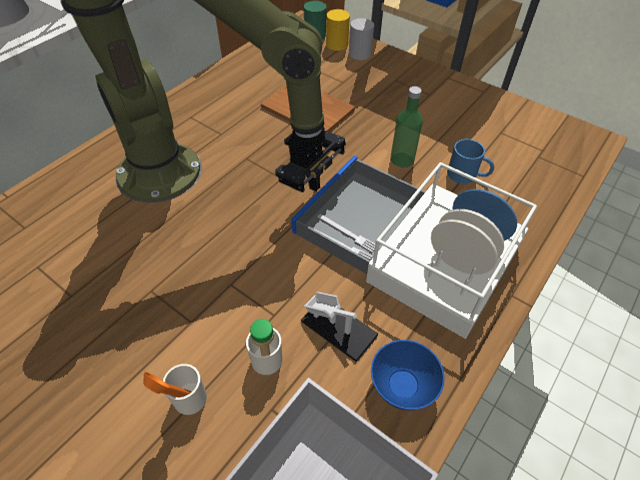

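>>> drive_tool(
  offset=[
    [0,-0.012,0.003],
    [0,-0.024,0.003],
    [0.001,-0.038,0.003],
    [0.003,-0.052,0.004],
    [0.005,-0.066,0.004],
    [0.006,-0.081,0.004],
    [0.008,-0.095,0.004],
    [0.009,-0.11,0.004],
    [0.011,-0.124,0.005],
    [0.013,-0.139,0.005],
  ],
  angular=[
    [-0.01,0,0],
    [-0.01,0,-0.02],
    [-0.01,0,-0.045],
    [-0.011,-0.002,-0.072],
    [-0.011,-0.002,-0.115],
    [-0.011,-0.003,-0.159],
    [-0.011,-0.003,-0.2],
    [-0.011,-0.003,-0.246],
    [-0.011,-0.003,-0.3],
    [-0.011,-0.004,-0.351],
  ],
)

```text
time_s: 22.42
tool_pos: [0.5377, 0.1932, 0.0434]
tool_rot: [-89.9, 63.8, 1.8]
force: [-2.3, -1.4, -1.1]
grip_width: 0.0006
```

Run:
```python
from ik import *
st()
for x,th in((.57,31),(.6,33),(.62,35),(.634,35)): print(x,end=' ');to(*pushpose(x,th))
d=shot('scene','s17');shot('top','t17')
im=cv2.resize(cv2.cvtColor(d['pixels'][60:300,260:560],cv2.COLOR_RGB2BGR),None,fx=2.5,fy=2.5,interpolation=cv2.INTER_CUBIC)
cv2.imwrite('pics/s17c.png',im)
```

```text
t 22.425 p [0.5377 0.1932 0.0434] x [ 0.4407  0.0141 -0.8975] z [-0.0298  0.9996  0.001 ] F [-2.294  -1.3717 -1.0657] w 0.0005556245666036057 q [ 11.4051   8.7789 -42.855  125.8815  38.6898  29.4891  30.7291]
0.57 offset [ 0.0129 -0.025  -0.0009] ang [-0.0004  0.001  -0.0844] deg 4.8
0.6 offset [ 0.0262 -0.0517 -0.0009] ang [-0.0004  0.001  -0.1193] deg 6.8
0.62 offset [ 0.035  -0.0693 -0.0009] ang [-0.0004  0.0009 -0.1542] deg 8.8
0.634 offset [ 0.0412 -0.0819 -0.0009] ang [-0.0004  0.0009 -0.1542] deg 8.8
```

View pics/s17c.png

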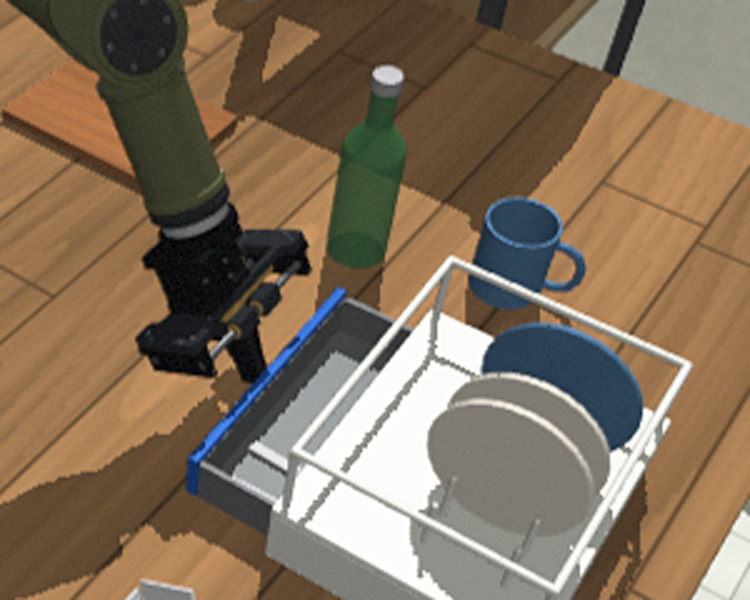

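Drawer is sliding well. Continue to home.

>>> drive_tool(
  offset=[
    [0.006,-0.013,-0.001],
    [0.013,-0.025,-0.001],
    [0.019,-0.038,-0.001],
    [0.026,-0.051,-0.001],
    [0.031,-0.061,-0.001],
    [0.035,-0.069,-0.001],
    [0.038,-0.075,-0.001],
    [0.041,-0.08,-0.001],
  ],
  angular=[
    [0,0,-0.04],
    [0,0,-0.084],
    [0,0,-0.1],
    [0,0,-0.12],
    [0,0,-0.14],
    [0,0,-0.154],
    [0,0,-0.154],
    [0,0,-0.154],
  ],
)

```text
time_s: 23.52
tool_pos: [0.6277, 0.196, 0.0419]
tool_rot: [-89.8, 55.1, 2.0]
force: [-21.3, -0.6, 11.5]
grip_width: 0.0011
```

Run:
```python
from ik import *
st()
d=shot('scene','s18')
im=cv2.resize(cv2.cvtColor(d['pixels'][60:300,260:560],cv2.COLOR_RGB2BGR),None,fx=2.5,fy=2.5,interpolation=cv2.INTER_CUBIC)
cv2.imwrite('pics/s18c.png',im)
```

```text
t 23.525 p [0.6277 0.196  0.0419] x [ 0.5721  0.0198 -0.82  ] z [-0.0313  0.9995  0.0023] F [-21.3245  -0.6319  11.5285] w 0.0010817161489931988 q [  4.0817  15.88   -33.9158 122.0047  64.7573  24.8757   9.7179]
```

View pics/s18c.png

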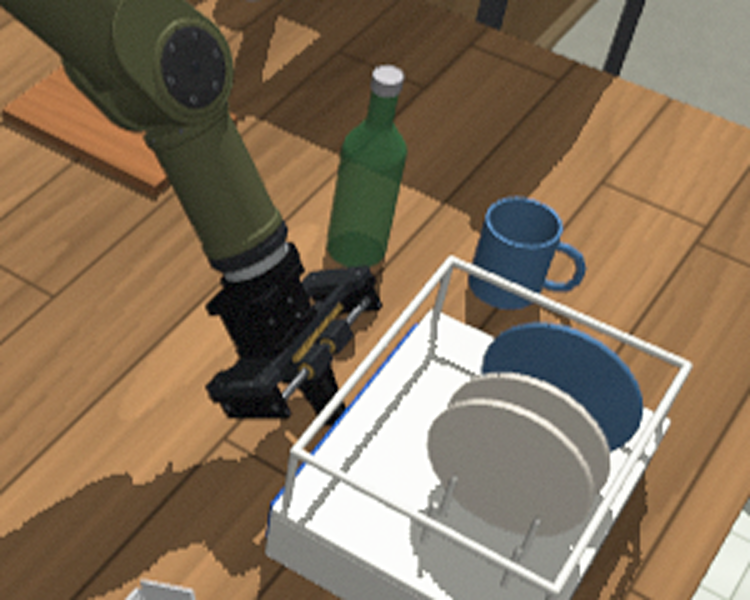

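>>> drive_tool(
  offset=[
    [-0.01,0.015,0],
    [-0.03,0.03,0],
    [-0.06,0.05,0],
    [-0.1,0.06,0],
    [-0.13,0.06,0],
    [-0.13,0.06,0],
    [-0.13,0.06,0],
  ],
  angular=[
    [0,0,0],
    [0,0,0],
    [0,0,0],
    [0,0,0.1],
    [0,0,0.2],
    [0,0,0.3],
    [0,0,0.3],
  ],
)

```text
time_s: 24.45
tool_pos: [0.5069, 0.1925, 0.1172]
tool_rot: [-89.3, 71.9, 2.4]
force: [-0.3, 0.3, 0.1]
grip_width: 0.0004
```

Run:
```python
from ik import *
st()
d=shot('scene','s19');e=shot('top','t19')
im=cv2.resize(cv2.cvtColor(d['pixels'][100:300,260:460],cv2.COLOR_RGB2BGR),None,fx=3,fy=3,interpolation=cv2.INTER_CUBIC)
cv2.imwrite('pics/s19c.png',im)
x0,y0=480,190
cv2.imwrite('pics/s19p.png',cv2.resize(cv2.cvtColor(np.hstack([d['pixels'][340:440,120:240],e['pixels'][190:290,470:590]]),cv2.COLOR_RGB2BGR),None,fx=3.3,fy=3.3,interpolation=cv2.INTER_CUBIC))
for n,c in(('scene',d),('top',e)):
    hsv=cv2.cvtColor(c['pixels'],cv2.COLOR_RGB2HSV);m=cv2.inRange(hsv,(108,180,80),(125,255,255))
    k,l,s_,ce=cv2.connectedComponentsWithStats(m)
    for i in range(1,k):
        if s_[i,4]>25: print(n,s_[i],ce[i])
# expected panel top edge at home
u=np.array([np.cos(np.radians(1.7)),np.sin(np.radians(1.7)),0]);v=np.array([-u[1],u[0],0])
f0=np.array([.4275,.189,.06])
for q in(.215,.195):
    for sgn in(1,-1):
        P=f0+u*q+v*sgn*.139; print(q,sgn,P,'scene',proj(d,P),'top',proj(e,P))
```

```text
t 24.45 p [0.5069 0.1925 0.1172] x [ 0.3098  0.0127 -0.9507] z [-0.0288  0.9996  0.004 ] F [-0.2565  0.3354  0.0803] w 0.00036449561269319647 q [ 12.7472   0.5222 -41.3181 119.6847  11.8065  44.2122  55.7507]
scene [428   0  27   7  92] [442.6522   1.8261]
scene [379 341  20  12  34] [388.2941 345.3235]
scene [372 355  58  54 663] [396.997 385.276]
scene [399 360   9  11  28] [403.1071 364.6429]
scene [424 364  20  41 167] [434.515  387.2994]
scene [407 367  25  16  78] [419.4872 374.9744]
top [ 363   84   53   53 1951] [391.1958 109.0015]
top [202 192 117  14 842] [260.538  198.6378]
0.215 1 [0.6383 0.3343 0.06  ] scene [425.4138 189.4333] top [201.6923 202.1052]
0.215 -1 [0.6465 0.0564 0.06  ] scene [366.3448 262.1745] top [318.9401 195.3803]
0.195 1 [0.6183 0.3337 0.06  ] scene [418.3647 186.0695] top [201.8801 210.401 ]
0.195 -1 [0.6265 0.0558 0.06  ] scene [358.7637 257.8971] top [319.3901 203.6798]
```

View pics/s19c.png

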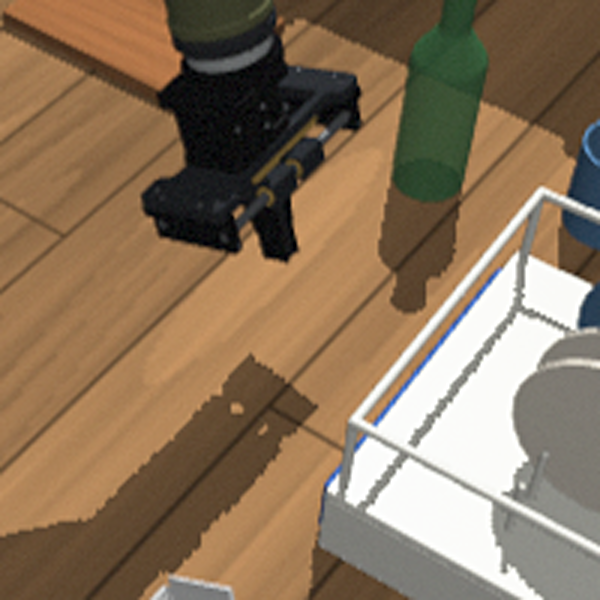

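View pics/t19.png

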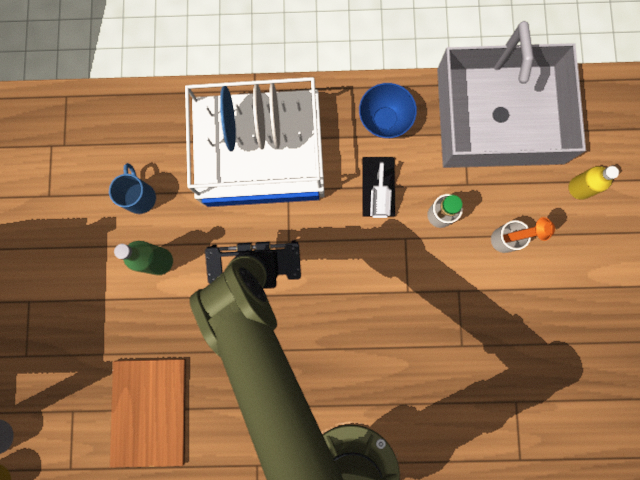

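View pics/s19p.png

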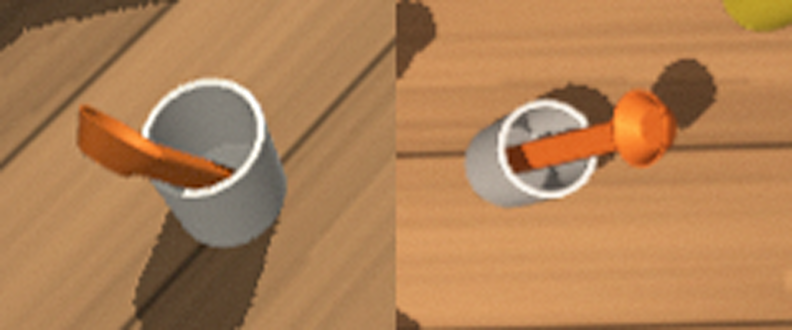

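Run:
```python
from ik import *
e=dict(np.load('pics/t19.npz'));d=dict(np.load('pics/s19.npz'));a=dict(np.load('pics/t0.npz'))
u=np.array([np.cos(np.radians(1.7)),np.sin(np.radians(1.7)),0]);v=np.array([-u[1],u[0],0])
def bottom(c,cols):
    m=cv2.inRange(cv2.cvtColor(c['pixels'],cv2.COLOR_RGB2HSV),(108,180,80),(125,255,255));m[:180]=0
    return [(x,np.nonzero(m[:,x])[0].max()+.5) for x in cols if m[:,x].any()]
cols=[210,215,290,300,312]
# same physical line (front face bottom edge z=.006) before and after
A_=[onz(a,uv,.006) for uv in bottom(a,cols)];B_=[onz(e,uv,.006) for uv in bottom(e,cols)]
print(bottom(a,cols),bottom(e,cols))
fa=np.mean([p@u for p in A_]);fb=np.mean([p@u for p in B_]);print('travel',fb-fa)
```

```text
[(210, np.float64(293.5)), (215, np.float64(292.5)), (290, np.float64(288.5)), (300, np.float64(287.5)), (312, np.float64(287.5))] [(210, np.float64(205.5)), (215, np.float64(205.5)), (290, np.float64(200.5)), (300, np.float64(199.5)), (312, np.float64(199.5))]
travel 0.21573944494383052
```

Run:
```python
from cell import sign_off
print(sign_off())
```

```text
the job is handed in; nothing more can be done
None
```

I completed every step of the task and handed the job in after about 24 s of robot time. `sign_off()` gives no verdict, so the results below come from my own checks.

I took the spoon out of the drawer and laid it on the slanted rest. There I let go and re-gripped it with the tool vertical. I then turned it upright, bowl on top, and lowered it to about 18 mm above the counter inside the empty pot before letting go. Last, I pushed the drawer home with the fingertips.

**What the last checks showed:**
- **Drawer:** the top camera gave a travel of 0.216 m, against 0.215 m for fully home. The push force rose to about 24 N at the end stop.
- **Spoon:** it stands handle down in the empty pot and leans on the rim. I estimated the lean at about 25 degrees from the bowl's position rather than measuring it directly. I could not see the handle's end on the pot floor.
- **Bottle:** it looks unmoved in both views.
- **Forks:** both were in the drawer before the push. They are under the rack now, so I could not see them afterwards.
- **Arm:** it stands clear of everything, with outside force below 0.5 N.

**What disagreed:**
- **Cameras:** the top view showed the held spoon about 4 mm away from where the arm's pose put it. The scene view agreed to within 2 to 3 mm.
- **Rest:** the spoon touched the rest about 4 mm earlier than I had worked out, with about 22 N. I eased off before letting go there.

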